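# Rock the stuck tube block out of the incubator

## Task

The aluminium tube block has stuck in the small bench incubator. Swing the latch lever fully aside, off the lid, open the lid until it stands upright, then take the block by its fin and rock it side to side until the two rubber cheeks give way and it comes free; finish while holding it upright in the gripper a centimetre or two clear above its well, without letting go. Leave the lid open and do not disturb the rack, the jar or the beaker.

Things in the scene. Friction and masses are not known exactly. Their poses are not given: they have to be found in the camera images.
- station: Bench incubator fixed on the table: beige base, blue-grey deck, 240 x 240 mm, deck 90 mm high. Origin: centre of its underside. +x points to the hinge side (roughly the robot's left), where a hump 34 mm deep and 135 mm high carries the lid; -y is the side far from the robot. In its frame (mm): well centre (-30, 0), latch pin (40, -102), hinge line x = 80, height 135.
- latch (a joint): Turn of the latch lever about its upright pin, rad. 0: it points along the station's +y, over the lid, holding it shut (start 0 to 0.3). Grows as it swings clockwise seen from above, towards the station's +x; fully aside, off the lid, at 1.3 or more; stop at 1.7. Stiff (0.08 N m), stays where left.
- latch_pivot (a point): The latch lever's turning axis, at the lever's mid thickness, 147 mm above the table.
- latch_knob (a point): Middle of the black round upright knob near the end of the steel latch lever: 16 mm across, 29 mm tall (its top is 13 mm above this point), 60 mm from the pivot. It may be pinched from above or pushed. The lever is 16 mm wide and 8 mm thick.
- lid (a joint): Lid angle, rad: 0 shut, 1.57 upright, stop at 1.85. Stiff hinge (about 0.4 N m): it stays where left. Opens upward about the hinge line along the station's y, its free edge going up and over towards the station's +x.
- lid_hinge (a point): Middle of the lid's hinge line, 135 mm above the table, axes as the station's.
- lid_bar (a point): Middle of the lid's round steel bar handle: 10 mm thick, 70 mm long along the station's y, 35 mm above the lid's plate; with the lid shut 165 mm to the hinge's -x side and 41 mm above the hinge. Pinch it with fingers to either side along the station's x; it turns between them. The lid is a blue-grey hood, 180 x 140 mm, plate 6 mm, skirts 42 mm deep; its free edge lies 15 mm beyond the bar.
- block: Loose aluminium tube block, about 0.3 kg. Origin: centre of its foot's underside; axes as the station's at the start. From below: foot 60 x 16 mm, 10 high; shoulders 60 x 36 mm up to 31; neck 60 x 30 mm up to 52 (two rows of small holes); lifting fin up to 88. It stands in the well, 2 mm of neck above the deck. The cheeks lie over its shoulders: a straight pull stops after about 3 mm.
- block_fin (a point): Middle of the fin's grip zone, 72 mm above the foot's underside: the fin is 12 mm thick along y, 40 mm long along x and rises 36 mm from the neck (20 mm below this point to 16 mm above). Take it from above, fingers closing along the station's y.
- well_mouth (a point): Centre of the well's mouth at deck height, axes as the station's. The well is 64 x 46 mm (5 mm free to each side of the block along y) and 50 mm deep; the block's foot stands on its floor. Tilting the block about 0.15 rad about the station's x axis, pivoting at its foot, to one side and then the other, pushes both cheeks back far enough.
- cheek_a (a joint): Travel (m) of the black rubber cheek on the +y side of the well's mouth: about 0 at the block's neck (start 0 to 0.0006), grows as it is pushed back into the wall, stop at 0.0055. It overlaps the block's shoulder by about 2.7 mm at 0; needs about 6 N and stays where pushed. The two must go back 5.4 mm together for the shoulders to pass.
- cheek_b (a joint): The same for the cheek on the -y side.
- tube_rack: White rack with blue-capped tubes, 90 x 130 mm, 89 mm high, bystander. Origin: centre of its underside.
- reagent_bottle: White closed jar, 60 mm across, 120 mm high, bystander. Origin: centre of its underside.
- beaker: Glass beaker, 70 mm across, 80 mm high, bystander. Origin: centre of its underside.

How it is judged:
By the outcome, as a careful person would: the job done as asked, in the order asked, and still so for the second after the job is handed in, while the arm keeps its last pose, push and grip.
It also fails if it takes over 72 s, if anything falls off the work surface, if the arm or the gripper's body presses on something with over 40 N, if the wrist force passes 120 N, or if a joint passes its speed limit or range.

## Robot

A 7-joint arm with a two-finger parallel gripper is mounted at the origin on the work surface. World frame = base frame: x ahead of the robot, y to its left, z up, the work surface at z = 0. Lengths are in m, angles in rad, forces in N, time in s.
With the tool pointing down it reaches from about 0.425 to 0.925 m from the base axis. Payload 6.8 kg.
Tool frame: the origin (TCP) lies on the centre line of the jaws, within the pads' length; the fingertips stand 11 mm ahead of it and the grasp point (between the pads) lies 8 mm behind it; z points along the fingers, y is the direction in which the jaws open and shut (so a half turn about z gives the same grasp; the last joint's range is limited). The gripper opens to 85 mm and grips with 20 to 120 N. Pads are 22 mm wide; open, the fingers measure 114 mm over their backs; the gripper's body (76 mm by 85 mm) begins 54 mm behind the grasp point. The pads swing forward as they close: fully open they stand 13 mm farther back than shut.
Start: joints at [1.074, 0.477, 0.022, 1.555, -0.011, 1.109, -0.083], TCP at [0.256, -0.625, 0.212] pointing down, gripper open.
Joint ranges: [-2.96, 2.96], [-0.34, 2.1], [-1.41, 1.46], [0.24, 2.44], [-1.37, 4.51], [0.17, 1.92], [-2.96, 2.96]. Speed limits (rad/s): [2.39, 2.39, 3.14, 3.14, 3.14, 3.14, 3.14].

## Interface

Orientations are given as a rotation vector (axis times angle).
In Python, from bench import r gives the robot as it stands.
- The arm moves only by the tool send_rows, never from a script. Its argument "deltas" is a list of rows, each a list of 7 numbers: the opening, from 0 (shut) to 1 (fully open), then the shift along the tool's x, y, z as a fraction of full scale, then the turn, a rotation vector about the tool's x, y, z as a fraction of full scale. In form: [[hand, x, y, z, ax, ay, az], ...]. A call has 1 to 20 rows; each row is the pose to reach, as a shift and turn from the pose commanded when the call began, along the tool's axes at that moment, turning the shorter way round; what a row does not reach only later rows make up. Full scale, the value 1, is 150 mm for a shift and 180 degrees for a turn. A row lasts 1/12 s, in which the tool goes at most 41.7 mm and 7.16 degrees, less where a joint would pass 70% of its speed; a pose out of reach is approached as far as the arm can. A call with a number of a shift or a turn outside -1 to 1 is refused whole. A call with a gripper value outside its range is refused whole. The fingers move at their own pace and stop on an object; "squeeze" is the grip in N (left out, the last holds). Time passes only in rows, so rows that repeat a pose let the fingers close. It gives the time, the measured TCP pose, the force and the opening at its end, in the units of the state.
- r.get_obs(): the state, without advancing time (a new reading comes with each control period).
- r.grab_frame(name): name is "scene" or "top"; returns a dict with "pixels" (400x640x3 uint8, red, green, blue), "camera_matrix" (3x3 intrinsics, pixels), "rvec" (rotation vector, rad) and "tvec" (3), from world to camera coordinates, as OpenCV has them. Camera axes: x right, y down, z forward; pixel columns grow to the right and rows downward; lengths in m; the calibration is good to about 2 mm. A picture is of the moment at which its call begins. There is no depth.
- r.hand_in(): hands the job in, once; it reports no verdict.
The state is a dict: "clock": time; "joints": joint angles; "qvel": joint speeds; "tau": joint torques, N m; "tcp_pos": TCP position; "orientation": TCP orientation; "contact_force": force on the tool from outside, world axes, zero at the start; "moment": the same for the moment, N m; "grip_width": finger opening in m.
Only numpy, scipy, OpenCV 4.12 (cv2) and the standard library are available. Lean on these libraries where they do the work, as an engineer would, in place of code of your own. Each camera call takes 0.05 s, during which the arm holds its last target. There are 200 camera calls.

## Working session

There is one attempt and no reset: what is moved stays moved. The work goes in short steps, Python scripts to look and compute and a tool call to move; the robot and the scene stay as the last step left them, time stands still between calls to the robot, and variables do not carry over. Pictures are saved under pics/ and viewed, about 8 in all and at most 12, crops included, and the job is handed in when it is done.

Besides the shell and the picture viewer there is one more tool, called after "Call:" by a JSON object that holds its "method" and its "body". send_rows: Moves the arm, as the interface text tells. Shift numbers are shares of 150 mm and turn numbers shares of 180 degrees, none past 1 either way. Its arguments: {"type":"object","properties":{"deltas":{"type":"array","items":{"type":"array","items":{"type":"number"}}},"squeeze":{"type":"number"}},"required":["deltas"]}

```bash
ls; mkdir -p pics
python3 - <<'E'
from bench import r
import cv2,numpy as np
np.set_printoptions(precision=4,suppress=True)
o=r.get_obs()
for k,v in o.items(): print(k,np.array(v))
for n in("scene","top"):
    f=r.grab_frame(n); cv2.imwrite(f"pics/{n}0.png",f["pixels"][...,::-1]); R=cv2.Rodrigues(np.array(f["rvec"]))[0]
    print(n,f["camera_matrix"],-R.T@np.array(f["tvec"]).ravel(),R)
E
```

```text
pics
clock 0.0
joints [ 1.0739  0.4778  0.0223  1.5565 -0.0115  1.1093 -0.0831]
qvel [-0.0002  0.0019  0.0018  0.0004 -0.0005 -0.0001  0.0012]
tau [ -0.0001 -59.6441   1.6077 -28.1198   0.0124   0.0093   0.    ]
tcp_pos [ 0.2556 -0.624   0.2105]
orientation [-3.0807 -0.6066  0.0008]
contact_force [-0.7147 -0.739   0.0649]
moment [ 0.045   0.033  -0.0171]
grip_width 0.0854786516263184
scene [[511.7039   0.     319.9862]
 [  0.     511.7039 201.0561]
 [  0.       0.       1.    ]] [ 1.2772 -0.7969  1.2854] [[ 0.7316  0.6813  0.0213]
 [ 0.5097 -0.5261 -0.6807]
 [-0.4526  0.5089 -0.7323]]
top [[515.9394   0.     311.8649]
 [  0.     515.9394 194.5092]
 [  0.       0.       1.    ]] [ 0.3228 -0.0039  1.5205] [[-0.0223 -0.9997 -0.0107]
 [-0.9859  0.0237 -0.1656]
 [ 0.1658  0.0068 -0.9861]]
```

View pics/scene0.png

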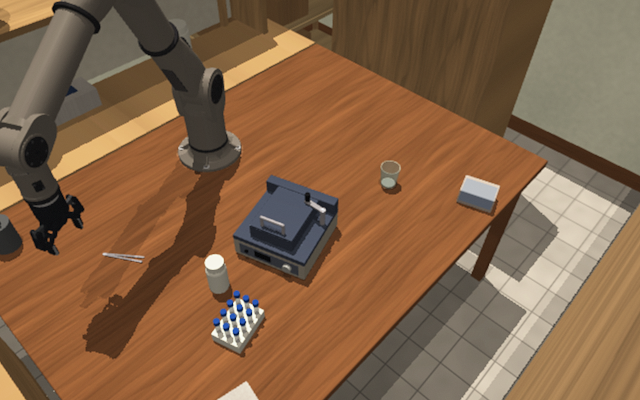

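View pics/top0.png

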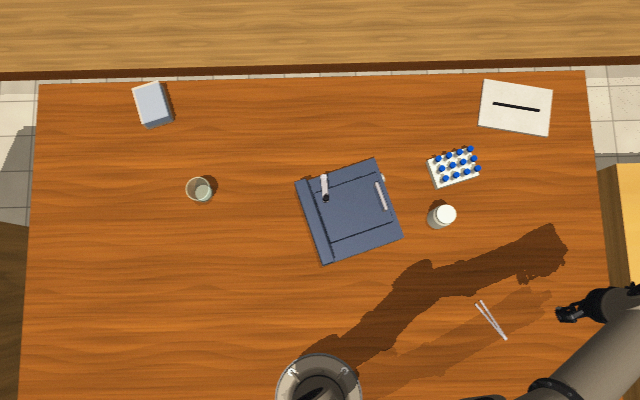

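The two views show the station near (350,211) in top, hinge side on the left. In top the lever runs from about (324,176) to the knob at (326,198), and the bar is near (381,195). The rack (455,167) and jar (442,215) are to the right, and the beaker (200,189) is to the left.

```bash
cat > h.py <<'E'
from bench import r
import cv2,numpy as np
np.set_printoptions(precision=4,suppress=True)
def cam(f):
    R=cv2.Rodrigues(np.array(f["rvec"]))[0]; return np.array(f["camera_matrix"]),R,np.array(f["tvec"]).ravel()
def ray(f,p):
    K,R,t=cam(f); d=R.T@np.linalg.inv(K)@np.array([p[0],p[1],1.]); return -R.T@t,d/np.linalg.norm(d)
def plane(f,p,z):
    c,d=ray(f,p); return c+d*(z-c[2])/d[2]
def tri(f,p,g,q):
    a,u=ray(f,p);b,v=ray(g,q); s=np.linalg.lstsq(np.c_[u,-v],b-a,rcond=None)[0]
    A=a+s[0]*u;B=b+s[1]*v; return (A+B)/2,np.linalg.norm(A-B)
def proj(f,P):
    K,R,t=cam(f); c=K@(R@np.array(P)+t); return c[:2]/c[2]
def crop(f,x,y,w,h,s):
    return cv2.resize(f["pixels"][y:y+h,x:x+w,::-1],None,fx=s,fy=s,interpolation=cv2.INTER_CUBIC)
E
python3 - <<'E'
from h import *
s=r.grab_frame("scene");t=r.grab_frame("top")
a=crop(t,285,150,130,125,3);b=crop(s,225,170,125,125,3)
cv2.imwrite("pics/c1.png",np.hstack([a,b]))
import pickle;pickle.dump((s,t),open("f0.pkl","wb"))
# blobs in station region
for n,f,(x,y,w,h) in(("t",t,(290,150,120,120)),("s",s,(230,175,112,105))):
    p=f["pixels"][y:y+h,x:x+w].astype(int)
    for m,nm in ((p.min(2)>120,"light"),(p.max(2)<40,"dark")):
        k,l,st,c=cv2.connectedComponentsWithStats(m.astype(np.uint8))
        for i in range(1,k):
            if st[i,4]>12:
                pts=np.argwhere(l==i)[:,::-1].astype(np.float32); print(n,nm,st[i,4],c[i]+[x,y],cv2.minAreaRect(pts)[1:], st[i,:4]+[x,y,0,0])
E
```

```text
t light 133 [323.8195 184.1278] ((21.865446090698242, 6.405029773712158), 83.6598129272461) [320 174   9  23]
t light 21 [382.6667 177.381 ] ((7.589465618133545, 2.5298221111297607), 71.56504821777344) [381 174   4   8]
t light 119 [381.0504 195.4874] ((29.49437141418457, 3.979398727416992), 69.44395446777344) [375 182  13  28]
s light 79 [317.0633 206.4684] ((17.49175453186035, 4.651364803314209), 31.607501983642578) [310 200  16  13]
s light 70 [271.5    220.2429] ((24.6956844329834, 2.691946506500244), 20.556045532226562) [260 215  24  11]
s light 17 [286.1765 266.1765] ((6.685031890869141, 2.414039373397827), 21.801406860351562) [283 265   7   4]
s dark 38 [307.0263 196.7368] ((8.0, 4.0), 90.0) [305 193   5   9]
s dark 74 [329.027  206.7027] ((19.026216506958008, 12.147934913635254), 3.1798300743103027) [318 201  20  14]
s dark 188 [303.     228.9309] ((4.91641092300415, 47.1611213684082), 33.11134338378906) [290 209  27  42]
s dark 15 [246.4667 241.6   ] ((13.92715072631836, 0.9284766912460327), 21.801406860351562) [240 239  14   6]
s dark 14 [245.7857 250.6429] ((3.535533905029297, 2.8284268379211426), 45.0) [244 249   5   4]
s dark 102 [262.0098 256.2647] ((18.94092559814453, 5.756555557250977), 21.801406860351562) [254 251  17  12]
s dark 20 [294.5  260.75] ((20.24521255493164, 0.8802266120910645), 21.250505447387695) [285 257  20   8]
```

View pics/c1.png

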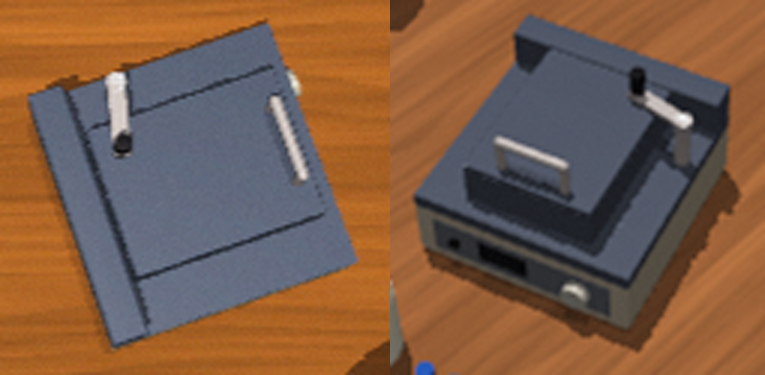

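In the crop, the lever pivot is at top (323.7,176.7) / scene (323.7,210.7) and the knob at top (325.7,198) / scene (307.5,197). The bar ends are at top (376.3,182.7) and (385.3,209.7). The deck corners are at top (374,157) and (404,237), and the hump corners at (295,181) and (323,266).

Run:
```python
from h import *
import pickle;s,t=pickle.load(open("f0.pkl","rb"))
for n,a,b in(("pivot",(323.7,176.7),(323.7,210.7)),("knobtop",(325.7,198.),(307,194)),("bar far",(376.3,182.7),(284.3,224.3)),("bar near",(385.3,209.7),(261,216.7)),("bar mid",(381.05,195.5),(272,220))):
    print(n,*tri(t,a,s,b))
c=[plane(t,p,z)[:2] for p,z in(((374,157),.09),((404,237.3),.09),((295,181.3),.135),((322.7,265.7),.135))]
for p in c: print(p)
C=np.mean(c,0); d=(c[2]-c[0])+(c[3]-c[1]); yaw=np.arctan2(d[1],d[0]); e=(c[1]-c[0])+(c[3]-c[2]); print("len",np.linalg.norm(d)/2,np.linalg.norm(e)/2,"ctr",C,"yaw",yaw,np.arctan2(e[1],e[0])-np.pi/2)
X=np.array([np.cos(yaw),np.sin(yaw)]);Y=np.array([-X[1],X[0]])
for n,x,y,z in(("well",-30,0,90),("pin",40,-102,147),("bar",-85,0,176)):
    print(n,C+X*x/1e3+Y*y/1e3, proj(t,[*(C+X*x/1e3+Y*y/1e3),z/1e3]),proj(s,[*(C+X*x/1e3+Y*y/1e3),z/1e3]))
# others
print("jar",plane(t,(446,214),.12),"rack",plane(t,(455,167),.08),"beaker",plane(t,(200,189),.06))
```

```text
pivot [ 0.6045 -0.0259  0.1428] 0.004708683586141739
knobtop [ 0.5403 -0.03    0.1717] 0.002597694556036687
bar far [ 0.5783 -0.164   0.1757] 0.00517805789555721
bar near [ 0.5058 -0.1861  0.1691] 0.003311400127840716
bar mid [ 0.5426 -0.1761  0.1759] 0.0022469508797133553
[ 0.6672 -0.173 ]
[ 0.4372 -0.2462]
[0.5936 0.051 ]
[ 0.3631 -0.0188]
len 0.23747813266144044 0.2411153846394801 ctr [ 0.5153 -0.0968] yaw 1.8871308427184303 -4.411048699070487
well [ 0.5246 -0.1253] [359.093 207.065] [281.0692 226.2563]
pin [ 0.5998 -0.027 ] [323.509  177.5261] [321.5487 209.2504]
bar [ 0.5417 -0.1775] [381.2675 195.5586] [271.024  220.1159]
jar [ 0.4956 -0.3588  0.12  ] rack [ 0.6347 -0.4032  0.08  ] beaker [0.5923 0.3282 0.06  ]
```

Measurements agree with the sheet: the bar is at z 0.176, sides are 0.238 and 0.241, and the latch is at about 0.25 rad. Next I move over towards the station.

Call:
{"method": "send_rows", "body": {"deltas": [[0.5, 0.2, -0.2, -0.5, 0, 0, 0], [0.5, 0.4, -0.4, -0.5, 0, 0, 0], [0.5, 0.6, -0.6, -0.5, 0, 0, 0], [0.5, 0.85, -0.77, -0.5, 0, 0, 0], [0.5, 0.85, -0.77, -0.5, 0, 0, 0]]}}

```text
clock: 0.62
tcp_pos: [0.3315, -0.467, 0.2875]
orientation: [3.081, 0.608, 0.002]
contact_force: [0.5, 0.3, -0.9]
grip_width: 0.0429
```

Call:
{"method": "send_rows", "body": {"deltas": [[0.5, 0.2, -0.2, 0, 0, 0, -0.03], [0.5, 0.4, -0.4, 0, 0, 0, -0.07], [0.5, 0.6, -0.6, 0, 0, 0, -0.1], [0.5, 0.85, -0.77, 0, 0, 0, -0.14], [0.5, 0.85, -0.77, 0, 0, 0, -0.14]]}}

```text
clock: 1.03
tcp_pos: [0.4085, -0.3066, 0.2869]
orientation: [-2.864, -1.288, -0.005]
contact_force: [-0.9, 0.4, -0.0]
grip_width: 0.0422
```

```bash
cat >> h.py <<'E'
from scipy.spatial.transform import Rotation as Ro
YAW=1.876;X=np.array([np.cos(YAW),np.sin(YAW),0]);Y=np.array([-X[1],X[0],0]);Z=np.array([0,0,1.])
def go(p,yyaw,tilt=None):
    """print deltas to world p with tool down and tool y at yaw yyaw; tilt=world rotvec applied after"""
    o=r.get_obs();R0=Ro.from_rotvec(o["orientation"])
    y=np.array([np.cos(yyaw),np.sin(yyaw),0]);z=-Z;M=Ro.from_matrix(np.c_[np.cross(y,z),y,z])
    if tilt is not None:M=Ro.from_rotvec(tilt)*M
    d=R0.inv().apply(np.array(p)-o["tcp_pos"])/.15;w=(R0.inv()*M).as_rotvec()/np.pi
    print("d",d,"w",w,"rows",np.linalg.norm(d)*150/41.7,np.linalg.norm(w)*180/7.16)
def st():
    o=r.get_obs();M=Ro.from_rotvec(o["orientation"]).as_matrix();print("t",o["clock"],"p",o["tcp_pos"],"yyaw",np.arctan2(M[1,1],M[0,1]),"z",M[:,2],"F",o["contact_force"],"w",o["grip_width"],"q",o["joints"])
E
python3 -c "
from h import *
st();go([.54,-.03,.26],1.63)"
```

```text
t 1.0333 p [ 0.4085 -0.3066  0.2869] yyaw -0.7257572276159189 z [ 0.0023  0.0023 -1.    ] F [-0.9234  0.3806 -0.0389] w 0.04215435952655111 q [ 0.7168  0.1488 -0.2156  1.8352  0.0312  1.1603 -0.2347]
d [ 1.9607 -0.5684  0.1859] w [ 0.0013 -0.0004 -0.7499] rows 7.373756114404633 18.851255491905796
```

Call:
{"method": "send_rows", "body": {"deltas": [[0.5, 0.25, -0.07, 0, 0, 0, -0.04], [0.5, 0.5, -0.14, 0, 0, 0, -0.08], [0.5, 0.75, -0.21, 0, 0, 0, -0.12], [0.5, 0.98, -0.28, 0, 0, 0, -0.16], [0.5, 0.98, -0.28, 0, 0, 0, -0.2], [0.5, 0.98, -0.28, 0, 0, 0, -0.24], [0.5, 0.98, -0.28, 0, 0, 0, -0.28], [0.5, 0.98, -0.28, 0, 0, 0, -0.32], [0.5, 0.98, -0.28, 0, 0, 0, -0.36], [0.5, 0.98, -0.28, 0, 0, 0, -0.38], [0.5, 0.98, -0.28, 0, 0, 0, -0.38]]}}

```text
clock: 1.95
tcp_pos: [0.4726, -0.1777, 0.2864]
orientation: [-1.665, -2.664, -0.0]
contact_force: [-0.2, -0.1, -0.5]
grip_width: 0.0427
```

```bash
python3 -c "
from h import *
st();go([.54,-.03,.23],1.63)"
```

```text
t 1.95 p [ 0.4726 -0.1777  0.2864] yyaw 0.45333277156556034 z [-0.0002  0.0001 -1.    ] F [-0.1645 -0.1372 -0.475 ] w 0.04274825724517241 q [ 0.6251  0.1571 -0.434   1.8357  0.0716  1.1643  0.6208]
d [0.6881 0.8353 0.3759] w [ 0.     -0.0001 -0.3745] rows 4.1210539173099585 9.415931332144469
```

Call:
{"method": "send_rows", "body": {"deltas": [[0.5, 0.17, 0.2, 0, 0, 0, -0.04], [0.5, 0.34, 0.4, 0, 0, 0, -0.08], [0.5, 0.5, 0.6, 0, 0, 0, -0.12], [0.5, 0.69, 0.84, 0, 0, 0, -0.16], [0.5, 0.69, 0.84, 0.1, 0, 0, -0.2], [0.5, 0.69, 0.84, 0.2, 0, 0, -0.24], [0.5, 0.69, 0.84, 0.3, 0, 0, -0.28], [0.5, 0.69, 0.84, 0.38, 0, 0, -0.32], [0.5, 0.69, 0.84, 0.38, 0, 0, -0.36], [0.5, 0.69, 0.84, 0.38, 0, 0, -0.375], [0.5, 0.69, 0.84, 0.38, 0, 0, -0.375]]}}

```text
clock: 2.87
tcp_pos: [0.5408, -0.0296, 0.229]
orientation: [0.091, -3.139, -0.001]
contact_force: [1.0, -0.0, 0.4]
grip_width: 0.0424
```

Run:
```python
from h import *
st();go([.54,-.03,.162],1.63)
s=r.grab_frame("scene");t=r.grab_frame("top")
cv2.imwrite("pics/c2.png",np.hstack([crop(t,285,150,100,125,4),crop(s,255,145,100,125,4)]))
```

```text
t 2.8667 p [ 0.5408 -0.0296  0.229 ] yyaw 1.6285809388092856 z [-0.0008  0.0003 -1.    ] F [ 0.9868 -0.0305  0.3656] w 0.042435545788536345 q [ 0.5088  0.3167 -0.6925  1.8184  0.226   1.0876  1.3632]
d [ 0.0048 -0.0024  0.4468] w [ 0.0001 -0.0003 -0.0005] rows 1.60741313102954 0.013411354632740069
```

View pics/c2.png

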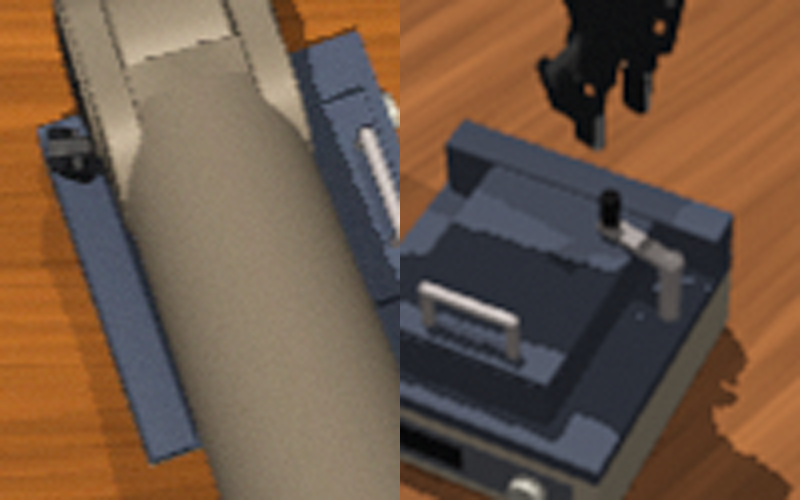

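The scene crop shows the open fingers above the knob, with the knob top at crop (610,195). The arm hides the knob in the top view. I descend and pinch.

Call:
{"method": "send_rows", "body": {"deltas": [[0.5, 0, 0, 0.15, 0, 0, 0], [0.5, 0, 0, 0.3, 0, 0, 0], [0.5, 0, 0, 0.42, 0, 0, 0], [0.5, 0, 0, 0.42, 0, 0, 0], [0, 0, 0, 0.42, 0, 0, 0], [0, 0, 0, 0.42, 0, 0, 0], [0, 0, 0, 0.42, 0, 0, 0], [0, 0, 0, 0.42, 0, 0, 0], [0, 0, 0, 0.42, 0, 0, 0], [0, 0, 0, 0.42, 0, 0, 0]], "squeeze": 20}}

```text
clock: 3.8
tcp_pos: [0.5412, -0.0294, 0.1671]
orientation: [-0.092, 3.139, -0.0]
contact_force: [-0.0, -0.1, -0.3]
grip_width: -0.0002
```

Run:
```python
from h import *
st()
o=r.get_obs();p=o["tcp_pos"]; M=Ro.from_rotvec(o["orientation"])
P=np.array([.602,-.0264]);ph=np.arctan2(p[1]-P[1],p[0]-P[0])%(2*np.pi);print("phi",ph,"latch",YAW+np.pi/2-ph, "rad",np.hypot(*(p[:2]-P)))
for k in range(1,13):
    a=ph-.1*k; q=P+.06*np.array([np.cos(a),np.sin(a)]); q0=P+.06*np.array([np.cos(ph),np.sin(ph)])
    print(YAW+np.pi/2-a, (M.inv().apply([*(q-q0),0])/.15).round(3), round(.1*k/np.pi,3))
```

```text
t 3.8 p [ 0.5412 -0.0294  0.1671] yyaw 1.6293990310609063 z [ 0.0011 -0.0002 -1.    ] F [-0.0165 -0.0938 -0.2576] w -0.00021604476019649365 q [ 0.4794  0.3851 -0.6694  1.8855  0.2876  0.967   1.3099]
phi 3.190972989454592 latch 0.2558233373403045 rad 0.060832184119792805
0.3558233373403046 [-0.002  0.04  -0.   ] 0.032
0.45582333734030467 [-0.009  0.079 -0.   ] 0.064
0.5558233373403048 [-0.019  0.118 -0.   ] 0.095
0.6558233373403044 [-0.033  0.155 -0.   ] 0.127
0.7558233373403045 [-0.051  0.191  0.   ] 0.159
0.8558233373403046 [-0.072  0.225  0.   ] 0.191
0.9558233373403047 [-0.096  0.257  0.   ] 0.223
1.0558233373403048 [-0.124  0.286  0.   ] 0.255
1.1558233373403044 [-0.154  0.312  0.   ] 0.286
1.2558233373403045 [-0.187  0.335  0.   ] 0.318
1.3558233373403046 [-0.222  0.354  0.   ] 0.35
1.4558233373403047 [-0.258  0.37   0.   ] 0.382
```

Closed on nothing, so I look for where the knob is relative to the fingers.

Run:
```python
from h import *
s=r.grab_frame("scene");o=r.get_obs();p=o["tcp_pos"]
im=crop(s,270,150,80,100,6)
for z,c in ((-.011,(0,0,255)),(.008,(0,255,0))):
    u=(proj(s,p+[0,0,z])-[270,150])*6; cv2.circle(im,tuple(u.astype(int)),4,c,1)
cv2.imwrite("pics/c3.png",im)
```

```text
(no output)
```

View pics/c3.png

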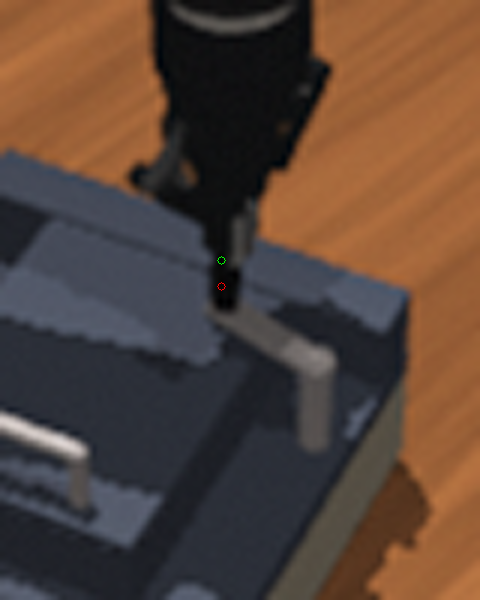

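Run:
```python
from h import *
import pickle;s,t=pickle.load(open("f0.pkl","rb"))
for z in(.229,.218,.23,.24,.25):print(z,proj(s,[.5408,-.0296,z]))
for q in((325.7,198.5),(325.7,196.5)):
  for z in(.16,.172,.18):print(q,z,plane(t,q,z),proj(s,plane(t,q,z)))
# knob dark mask fine
for f,(x,y,w,h) in((t,(318,190,16,18)),(s,(300,188,16,20))):
    print(f["pixels"][y:y+h,x:x+w].max(2))
```

```text
0.229 [306.833  180.5596]
0.218 [306.8239 183.2145]
0.23 [306.8338 180.3169]
0.24 [306.8422 177.876 ]
0.25 [306.8506 175.4111]
(325.7, 198.5) 0.16 [ 0.5399 -0.0311  0.16  ] [306.214  196.8769]
(325.7, 198.5) 0.172 [ 0.538  -0.0309  0.172 ] [305.8178 193.7746]
(325.7, 198.5) 0.18 [ 0.5367 -0.0307  0.18  ] [305.5514 191.6888]
(325.7, 196.5) 0.16 [ 0.5453 -0.0313  0.16  ] [307.4696 197.8085]
(325.7, 196.5) 0.172 [ 0.5434 -0.0311  0.172 ] [307.068  194.6975]
(325.7, 196.5) 0.18 [ 0.5421 -0.0309  0.18  ] [306.7979 192.606 ]
[[122 125  83  67 190 217 212 212 219 159 114 125 122 123 120 125]
 [ 73  59  58  89 189 218 215 215 214 170 123 124 120 121 120 119]
 [113 126 123 112 184 215 213 215 216 173 129 122 122 121 120 123]
 [126 128 130 112 183 210 215 167 129 147 134 120 124 123 123 124]
 [124 127 125 128 191 216 154  76  90 117  89 107 126 126 122 125]
 [127 124 124 124 179 163  73  33  31  42  59 104 121 123 124 124]
 [125 127 129 127 139 101  37  34  38  31  38 103 120 123 122 125]
 [128 125 126 125 117  72  41  39  43  36  43 104 120 126 122 122]
 [127 125 126 127  94  44  44  42  47  
[... 1272 characters left out ...]
  22  73  90  85  89 100 103]
 [104 103 103 107  83  32   6   8   6  34  87 102  86  80  84  88]
 [103 103 104 107  82  35   6   8   8  36  85 104 104  99  92  85]
 [102 103 103 104  92  52   3   5   5  45 125 138 108  99 104 103]
 [105 102 103 101  92  74  42  34  27  66 169 192 149 117 100 101]
 [102 103 105 101  80  75  78  82  85  96 140 186 194 173 142 115]
 [103 103 104 105  92  69  74  94 107 108 134 178 196 203 194 167]
 [103 104 103 102 106  77  46  57  75  92 157 201 201 195 196 201]
 [103 104 103 103 105  92  76  59  51  58 111 160 190 202 198 195]
 [103 104 103 103 103 105 107  93  78  77  65  74 134 180 199 200]
 [103 103 103 104 103 104 103 104 105 106  89  63  53 101 157 188]]
```

The knob top measures (0.541,-0.031,0.172), and the fingertips appear in the picture just above it, at about z 0.175. They seem shorter than expected. I open, go 10 mm lower and close again. That is still safe over the lid plate at 0.141 even if the tips are 11 mm ahead of the TCP.

Call:
{"method": "send_rows", "body": {"deltas": [[0.5, 0, 0, 0, 0, 0, 0], [0.5, 0, 0, 0, 0, 0, 0], [0.5, 0, 0, 0, 0, 0, 0], [0.5, 0, 0, 0, 0, 0, 0], [0.5, 0, 0, 0.03, 0, 0, 0], [0.5, 0, 0, 0.07, 0, 0, 0], [0.5, 0, 0, 0.07, 0, 0, 0], [0, 0, 0, 0.07, 0, 0, 0], [0, 0, 0, 0.07, 0, 0, 0], [0, 0, 0, 0.07, 0, 0, 0], [0, 0, 0, 0.07, 0, 0, 0], [0, 0, 0, 0.07, 0, 0, 0]]}}

```text
clock: 4.85
tcp_pos: [0.5407, -0.0296, 0.156]
orientation: [0.092, -3.14, 0.0]
contact_force: [-1.3, -0.5, -0.3]
grip_width: 0.0141
```

Run:
```python
from h import *
st()
s=r.grab_frame("scene");o=r.get_obs();p=o["tcp_pos"]
im=crop(s,270,150,80,100,6)
for z,c in ((-.011,(0,0,255)),(.008,(0,255,0))):
    u=(proj(s,p+[0,0,z])-[270,150])*6; cv2.circle(im,tuple(u.astype(int)),4,c,1)
cv2.imwrite("pics/c4.png",im)
```

```text
t 4.85 p [ 0.5407 -0.0296  0.156 ] yyaw 1.6295416497793287 z [-0.0002 -0.0003 -1.    ] F [-1.3384 -0.4559 -0.3354] w 0.01411808042415157 q [ 0.4736  0.3986 -0.6638  1.8961  0.2994  0.9472  1.3001]
```

View pics/c4.png

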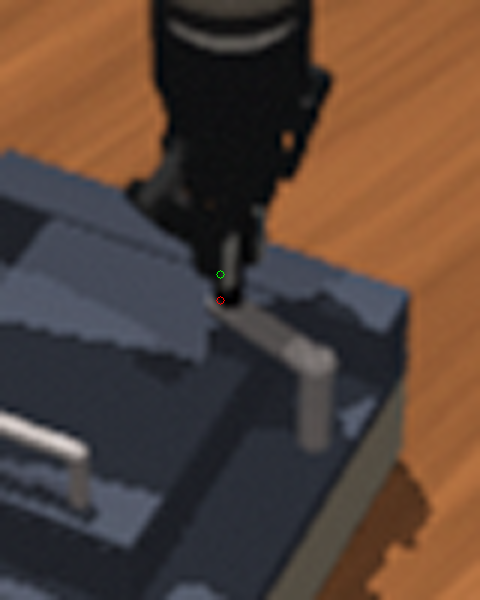

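The jaws now hold the knob near its top (14 mm). The fingertips stand higher than stated. I take a deeper grip, then swing.

Call:
{"method": "send_rows", "body": {"deltas": [[0.32, 0, 0, 0, 0, 0, 0], [0.32, 0, 0, 0, 0, 0, 0], [0.32, 0, 0, 0.03, 0, 0, 0], [0.32, 0, 0, 0.05, 0, 0, 0], [0, 0, 0, 0.05, 0, 0, 0], [0, 0, 0, 0.05, 0, 0, 0], [0, 0, 0, 0.05, 0, 0, 0], [0, 0, 0, 0.05, 0, 0, 0]]}}

```text
clock: 5.57
tcp_pos: [0.5405, -0.0294, 0.148]
orientation: [0.093, -3.139, -0.0]
contact_force: [1.8, 0.4, -5.2]
grip_width: 0.0149
```

Call:
{"method": "send_rows", "body": {"deltas": [[0, 0, 0.04, 0, 0, 0, 0.03], [0, -0.01, 0.08, 0, 0, 0, 0.06], [0, -0.02, 0.118, 0, 0, 0, 0.095], [0, -0.033, 0.155, 0, 0, 0, 0.127], [0, -0.05, 0.19, 0, 0, 0, 0.16], [0, -0.07, 0.225, 0, 0, 0, 0.19], [0, -0.096, 0.257, 0, 0, 0, 0.22], [0, -0.124, 0.286, 0, 0, 0, 0.255], [0, -0.154, 0.312, 0, 0, 0, 0.286], [0, -0.187, 0.335, 0, 0, 0, 0.318], [0, -0.222, 0.354, 0, 0, 0, 0.35], [0, -0.26, 0.37, 0, 0, 0, 0.382], [0, -0.29, 0.38, 0, 0, 0, 0.4], [0, -0.29, 0.38, 0, 0, 0, 0.4]]}}

```text
clock: 6.73
tcp_pos: [0.5815, 0.0279, 0.1479]
orientation: [1.776, 2.59, -0.004]
contact_force: [1.4, -5.7, -4.0]
grip_width: 0.0145
```

Run:
```python
from h import *
st()
p=r.get_obs()["tcp_pos"];P=np.array([.602,-.0264]);print(YAW+np.pi/2-np.arctan2(p[1]-P[1],p[0]-P[0]),np.hypot(*(p[:2]-P)))
```

```text
t 6.7333 p [0.5815 0.0279 0.1479] yyaw 0.3684275717900822 z [-0.0005 -0.0027 -1.    ] F [ 1.4337 -5.7076 -3.9505] w 0.014518945778189922 q [ 0.1481  0.4236 -0.3905  1.8229  0.199   0.9343  0.038 ]
1.5144686940277299 0.05807533448200038
```

Call:
{"method": "send_rows", "body": {"deltas": [[0.35, 0, 0, 0, 0, 0, 0], [0.35, 0, 0, 0, 0, 0, 0], [0.35, 0, 0, 0, 0, 0, 0], [0.35, 0, 0, -0.2, 0, 0, 0], [0.35, 0, 0, -0.4, 0, 0, 0], [0.35, 0, 0, -0.65, 0, 0, 0], [0.35, 0, 0, -0.65, 0, 0, 0]]}}

```text
clock: 7.32
tcp_pos: [0.5849, 0.0316, 0.2539]
orientation: [1.765, 2.588, 0.013]
contact_force: [1.2, 0.9, 0.9]
grip_width: 0.0301
```

```bash
python3 -c "
from h import *
st();go([.542,-.177,.245],-1.265)"
```

```text
t 7.3167 p [0.5849 0.0316 0.2539] yyaw 0.37387626825078896 z [ 0.0122  0.0016 -0.9999] F [1.2467 0.923  0.9176] w 0.030117848511166886 q [ 0.1699  0.3173 -0.4144  1.713   0.1407  1.1281  0.0889]
d [-1.1899 -0.7749  0.0535] w [ 0.0037 -0.0024  0.5217] rows 5.111607728764538 13.114764369099113
```

Call:
{"method": "send_rows", "body": {"deltas": [[0.6, -0.2, -0.13, 0, 0, 0, 0.04], [0.6, -0.4, -0.26, 0, 0, 0, 0.08], [0.6, -0.6, -0.4, 0, 0, 0, 0.12], [0.6, -0.8, -0.53, 0, 0, 0, 0.16], [0.6, -1, -0.65, 0, 0, 0, 0.2], [0.6, -1, -0.77, 0, 0, 0, 0.24], [0.6, -1, -0.77, 0, 0, 0, 0.28], [0.6, -1, -0.77, 0, 0, 0, 0.32], [0.6, -1, -0.77, 0, 0, 0, 0.36], [0.6, -1, -0.77, 0, 0, 0, 0.4], [0.6, -1, -0.77, 0, 0, 0, 0.44], [0.6, -1, -0.77, 0, 0, 0, 0.48], [0.6, -1, -0.77, 0, 0, 0, 0.52], [0.6, -1, -0.77, 0, 0, 0, 0.52]]}}

```text
clock: 8.48
tcp_pos: [0.5283, -0.1512, 0.2463]
orientation: [3.105, 0.48, 0.001]
contact_force: [0.4, -0.8, 1.0]
grip_width: 0.0514
```

Run:
```python
from h import *
st();go([.542,-.177,.245],-1.265);go([.542,-.177,.166],-1.265)
s=r.grab_frame("scene");t=r.grab_frame("top")
cv2.imwrite("pics/c5.png",np.hstack([crop(t,285,150,100,125,4),crop(s,245,145,100,125,4)]))
```

```text
t 8.4833 p [ 0.5283 -0.1512  0.2463] yyaw -1.2642655759562713 z [ 0.0008  0.0001 -1.    ] F [ 0.3593 -0.7687  0.9703] w 0.05136013773716352 q [ 0.2378  0.2414 -0.0863  1.8133  0.0231  1.087  -1.121 ]
d [0.0351 0.1915 0.0085] w [ 0.0001 -0.0003  0.0002] rows 0.7009854278552571 0.00881236208869604
d [0.0347 0.1914 0.5351] w [ 0.0001 -0.0003  0.0002] rows 2.0481252539154613 0.00881236208869604
```

View pics/c5.png

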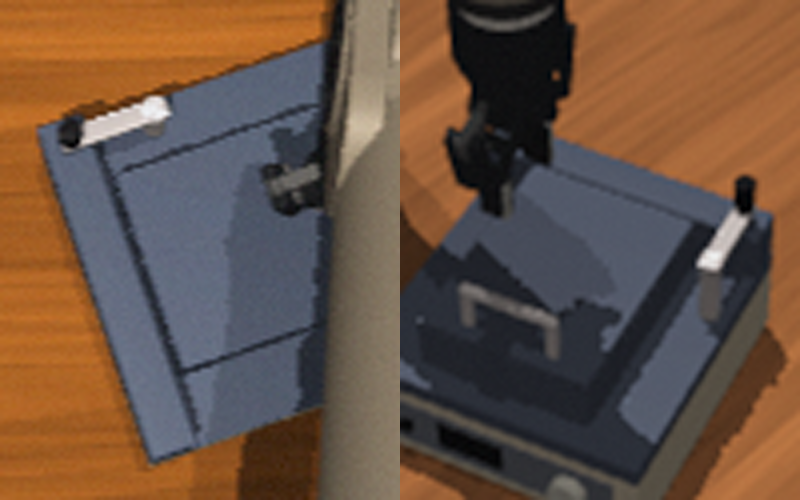

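The latch now lies fully aside, with the knob at top crop (68,132) near the hump corner, about 1.55 rad. The gripper is above the lid, short of the bar. I check the tip height from this view and measure the bar again.

Run:
```python
from h import *
s=r.grab_frame("scene");p=r.get_obs()["tcp_pos"]
X2=X*.03
for z in(.225,.235,.245,.255,.265):print(z,proj(s,[p[0],p[1],z]),proj(s,np.r_[p[:2],z]-X2),proj(s,np.r_[p[:2],z]+X2))
```

```text
0.225 [273.6435 201.196 ] [268.4062 208.2521] [278.7473 194.3199]
0.235 [273.483  198.7723] [268.2166 205.8329] [278.6145 191.8925]
0.245 [273.3209 196.3237] [268.0249 203.3886] [278.4804 189.4407]
0.255 [273.1571 193.8498] [267.8313 200.9187] [278.345  186.9639]
0.265 [272.9915 191.3504] [267.6357 198.423 ] [278.2081 184.4618]
```

Call:
{"method": "send_rows", "body": {"deltas": [[0.5, 0.04, 0.19, 0, 0, 0, 0], [0.5, 0.04, 0.19, 0.2, 0, 0, 0], [0.5, 0.04, 0.19, 0.35, 0, 0, 0], [0.5, 0.04, 0.19, 0.48, 0, 0, 0], [0.5, 0.04, 0.19, 0.48, 0, 0, 0], [0, 0.04, 0.19, 0.48, 0, 0, 0], [0, 0.04, 0.19, 0.48, 0, 0, 0], [0, 0.04, 0.19, 0.48, 0, 0, 0], [0, 0.04, 0.19, 0.48, 0, 0, 0], [0, 0.04, 0.19, 0.48, 0, 0, 0], [0, 0.04, 0.19, 0.48, 0, 0, 0]], "squeeze": 25}}

```text
clock: 9.55
tcp_pos: [0.5429, -0.1771, 0.1748]
orientation: [3.103, 0.486, 0.002]
contact_force: [0.2, -0.2, 0.6]
grip_width: -0.0001
```

The camera puts the fingertips about 18 mm behind the TCP when half open, and the knob data put them about 9 mm behind when shut. The stated 11 mm ahead does not hold, so I go lower by what was measured.

Call:
{"method": "send_rows", "body": {"deltas": [[0.4, 0, 0, 0, 0, 0, 0], [0.4, 0, 0, 0, 0, 0, 0], [0.4, 0, 0, 0, 0, 0, 0], [0.4, 0, 0, 0, 0, 0, 0], [0.4, 0, 0, 0.08, 0, 0, 0], [0.4, 0, 0, 0.13, 0, 0, 0], [0.4, 0, 0, 0.13, 0, 0, 0], [0, 0, 0, 0.13, 0, 0, 0], [0, 0, 0, 0.13, 0, 0, 0], [0, 0, 0, 0.13, 0, 0, 0], [0, 0, 0, 0.13, 0, 0, 0], [0, 0, 0, 0.13, 0, 0, 0]], "squeeze": 25}}

```text
clock: 10.55
tcp_pos: [0.5427, -0.1779, 0.1546]
orientation: [3.103, 0.484, 0.001]
contact_force: [1.5, -3.7, -3.4]
grip_width: 0.0084
```

Bar gripped. Computing the arc offsets (tool y = station −x, tool z = down).

Run:
```python
import numpy as np
b=lambda t:np.array([-(-165*np.cos(t)+41*np.sin(t)),-(165*np.sin(t)+41*np.cos(t))])/150
for t0,ts in((0,np.arange(.1,.95,.1)),(.9,np.r_[np.arange(1,1.65,.1),1.64])):
    for t in ts:print(round(t,2),(b(t)-b(t0)).round(3))
```

```text
0.1 [-0.033 -0.108]
0.2 [-0.076 -0.213]
0.3 [-0.13  -0.313]
0.4 [-0.193 -0.407]
0.5 [-0.266 -0.494]
0.6 [-0.346 -0.573]
0.7 [-0.435 -0.644]
0.8 [-0.53  -0.706]
0.9 [-0.63  -0.758]
1.0 [-0.105 -0.042]
1.1 [-0.214 -0.073]
1.2 [-0.326 -0.093]
1.3 [-0.439 -0.101]
1.4 [-0.552 -0.099]
1.5 [-0.664 -0.085]
1.6 [-0.775 -0.06 ]
1.64 [-0.818 -0.047]
```

Call:
{"method": "send_rows", "body": {"deltas": [[0, 0, 0, 0, 0, 0, 0], [0, 0, -0.033, -0.108, 0, 0, 0], [0, 0, -0.076, -0.213, 0, 0, 0], [0, 0, -0.13, -0.313, 0, 0, 0], [0, 0, -0.193, -0.407, 0, 0, 0], [0, 0, -0.266, -0.494, 0, 0, 0], [0, 0, -0.346, -0.573, 0, 0, 0], [0, 0, -0.435, -0.644, 0, 0, 0], [0, 0, -0.53, -0.706, 0, 0, 0], [0, 0, -0.63, -0.758, 0, 0, 0], [0, 0, -0.63, -0.758, 0, 0, 0]], "squeeze": 40}}

```text
clock: 11.47
tcp_pos: [0.5138, -0.0871, 0.2722]
orientation: [3.1, 0.486, 0.005]
contact_force: [-4.7, -7.4, 12.7]
grip_width: 0.0053
```

Run:
```python
from h import *
st()
s=r.grab_frame("scene");t=r.grab_frame("top")
cv2.imwrite("pics/c6.png",np.hstack([crop(t,280,150,100,125,4),crop(s,235,125,100,125,4)]))
```

```text
t 11.4667 p [ 0.5138 -0.0871  0.2722] yyaw -1.2595247340198188 z [ 0.0036 -0.0031 -1.    ] F [-4.7004 -7.3696 12.7482] w 0.0053325242895347425 q [ 0.1554  0.1709 -0.1239  1.8415  0.0265  1.1269 -1.2376]
```

View pics/c6.png

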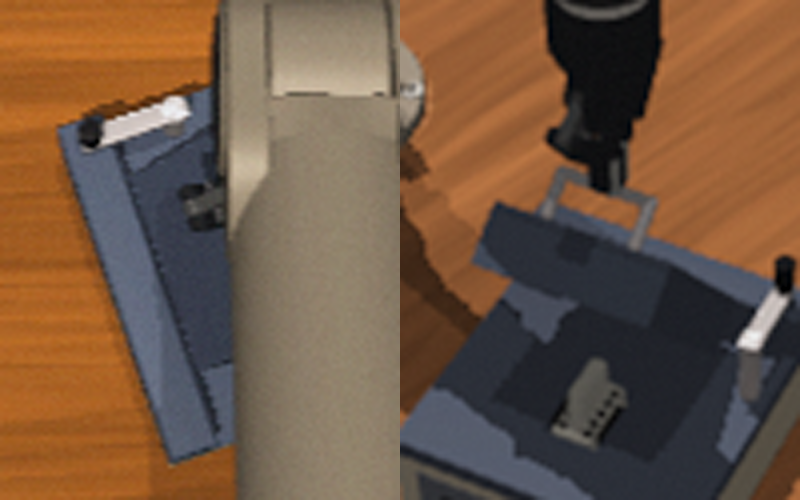

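The lid is at about 50° and the bar is held near the very tips. The block and its fin show in the well at scene crop (590,400). I re-grip deeper before going on.

Call:
{"method": "send_rows", "body": {"deltas": [[0.22, 0, 0, 0, 0, 0, 0], [0.22, 0, 0, 0, 0, 0, 0], [0.22, 0, 0, 0.04, 0, 0, 0], [0.22, 0, 0, 0.08, 0, 0, 0], [0.22, 0, 0, 0.08, 0, 0, 0], [0, 0, 0, 0.08, 0, 0, 0], [0, 0, 0, 0.08, 0, 0, 0], [0, 0, 0, 0.08, 0, 0, 0], [0, 0, 0, 0.08, 0, 0, 0]], "squeeze": 40}}

```text
clock: 12.32
tcp_pos: [0.513, -0.0873, 0.2555]
orientation: [-3.104, -0.485, 0.003]
contact_force: [0.5, -1.5, -6.2]
grip_width: 0.0081
```

Call:
{"method": "send_rows", "body": {"deltas": [[0, 0, -0.105, -0.042, 0, 0, 0], [0, 0, -0.214, -0.073, 0, 0, 0], [0, 0, -0.326, -0.093, 0, 0, 0], [0, 0, -0.439, -0.101, 0, 0, 0], [0, 0, -0.552, -0.099, 0, 0, 0], [0, 0, -0.664, -0.085, 0, 0, 0], [0, 0, -0.775, -0.06, 0, 0, 0], [0, 0, -0.82, -0.047, 0, 0, 0], [0, 0, -0.82, -0.047, 0, 0, 0]]}}

```text
clock: 13.07
tcp_pos: [0.4752, 0.0318, 0.2635]
orientation: [-3.102, -0.489, 0.002]
contact_force: [-6.0, 1.2, 5.3]
grip_width: 0.008
```

Run:
```python
from h import *
st()
p=r.get_obs()["tcp_pos"];print("x rel hinge",(p-[.5153,-.0968,0])@X-.08)
s=r.grab_frame("scene");t=r.grab_frame("top")
cv2.imwrite("pics/c7.png",np.hstack([crop(t,280,150,100,125,4),crop(s,235,115,100,125,4)]))
```

```text
t 13.0667 p [0.4752 0.0318 0.2635] yyaw -1.2579559493400367 z [-0.0011  0.0006 -1.    ] F [-6.0126  1.1817  5.3085] w 0.00800036688206266 q [ 0.011   0.1087 -0.2245  1.9364  0.0262  1.1002 -1.4821]
x rel hinge 0.05469339782882167
```

View pics/c7.png

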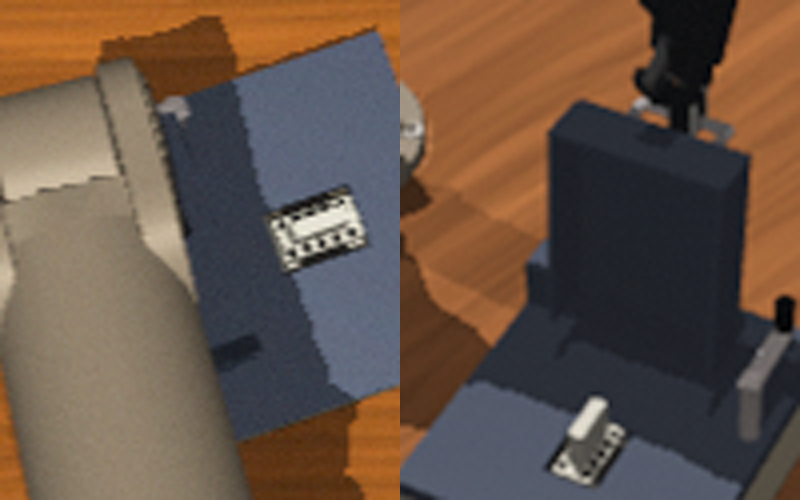

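The lid stands upright (about 1.65 rad by the bar position). The block's fin top is at top px (361.7,205.5) and scene px (283,218). I release narrowly and lift away.

Call:
{"method": "send_rows", "body": {"deltas": [[0.22, 0, 0, 0, 0, 0, 0], [0.22, 0, 0, 0, 0, 0, 0], [0.22, 0, 0, 0, 0, 0, 0], [0.22, 0, 0, -0.15, 0, 0, 0], [0.22, 0, 0, -0.3, 0, 0, 0], [0.22, 0, 0, -0.5, 0, 0, 0], [0.22, 0, 0, -0.7, 0, 0, 0], [0.22, 0, 0, -0.7, 0, 0, 0]]}}

```text
clock: 13.83
tcp_pos: [0.4792, 0.0304, 0.3744]
orientation: [-3.104, -0.484, -0.016]
contact_force: [0.8, -0.5, 0.3]
grip_width: 0.019
```

Run:
```python
from h import *
s=r.grab_frame("scene");t=r.grab_frame("top")
def big(f,x,y,w,h,lo):
    p=f["pixels"][y:y+h,x:x+w];m=(p.min(2)>lo).astype(np.uint8)
    k,l,stt,c=cv2.connectedComponentsWithStats(m);
    for i in range(1,k):
        if stt[i,4]>8:
            pts=np.argwhere(l==i)[:,::-1].astype(np.float32);mr=cv2.minAreaRect(pts);print(lo,stt[i],c[i]+[x,y],np.array(mr[0])+[x,y],mr[1:])
for lo in(150,200):
    big(t,340,190,40,35,lo);big(s,268,205,30,40,lo)
print(tri(t,(361.7,205.5),s,(283.2,218)))
print("nominal",np.array([.5153,-.0968,.128])-.03*X, proj(t,np.array([.5153,-.0968,.128])-.03*X),proj(s,np.array([.5153,-.0968,.128])-.03*X))
st();q=np.array([.5246,-.1253,.30]);go([.4752,.0318,.34],.305);go(q,.305)
```

```text
150 [13  9 18 11 91] [362.1429 204.8791] [361.2759 206.1897] ((9.841852188110352, 15.969799041748047), 68.19859313964844)
150 [ 9 10  9 10 38] [281.2368 219.1579] [281.2905 218.9932] ((3.487429141998291, 10.811030387878418), 35.53767776489258)
150 [ 6 26  6  4 12] [276.6667 232.5833] [276.75 232.25] ((5.375871658325195, 2.5298221111297607), 18.43494987487793)
200 [14 12 16  7 51] [361.0196 204.7647] [361.2283 204.7341] ((4.865830421447754, 14.97763442993164), 81.25383758544922)
200 [10 11  7  8 15] [280.8667 219.5333] [281.1951 219.2561] ((1.5617376565933228, 8.589556694030762), 38.65980911254883)
(array([ 0.527 , -0.1248,  0.1291]), np.float64(0.011505623123782803))
nominal [ 0.5243 -0.1254  0.128 ] [360.262  205.1927] [280.5283 218.0401]
t 13.9333 p [0.4771 0.03   0.3695] yyaw -1.2611187294462045 z [ 0.0033  0.0005 -1.    ] F [-0.9704 -0.375  -1.1943] w 0.01865611940829878 q [ 0.0161  0.0376 -0.2156  1.7733  0.0084  1.3282 -1.4624]
d [-0.0092 -0.0154  0.1963] w [ 0.0009 -0.0007 -0.4985] rows 0.7092140759235838 12.532417303974958
d [-0.0156  1.0824  0.4635] w [ 0.0009 -0.0007 -0.4985] rows 4.235766980149453 12.532417303974958
```

Call:
{"method": "send_rows", "body": {"deltas": [[0.22, 0, 0.2, 0, 0, 0, 0], [0.22, 0, 0.4, 0, 0, 0, -0.04], [0.3, 0, 0.6, 0, 0, 0, -0.08], [0.4, 0, 0.8, 0, 0, 0, -0.12], [0.6, 0, 1, 0, 0, 0, -0.16], [0.6, 0, 1, 0, 0, 0, -0.2], [0.6, 0, 1, 0, 0, 0, -0.24], [0.6, 0, 1, 0, 0, 0, -0.28], [0.6, 0, 1, 0, 0, 0, -0.32], [0.6, 0, 1, 0, 0, 0, -0.36], [0.6, 0, 1, 0, 0, 0, -0.4], [0.6, 0, 1, 0, 0, 0, -0.44], [0.6, 0, 1, 0, 0, 0, -0.48], [0.6, 0, 1, 0, 0, 0, -0.5], [0.6, 0, 1, 0, 0, 0, -0.5]]}}

```text
clock: 15.18
tcp_pos: [0.5214, -0.1129, 0.3667]
orientation: [-1.848, -2.538, 0.002]
contact_force: [-0.7, -0.6, 0.2]
grip_width: 0.051
```

Run:
```python
from h import *
s,t=r.grab_frame("scene"),r.grab_frame("top")
print(tri(t,(361.1,204.8),s,(281.2,219)))
st();go([.525,-.126,.23],.305);go([.525,-.126,.09],.305)
```

```text
(array([ 0.5265, -0.1268,  0.1263]), np.float64(0.0028450787898013294))
t 15.2833 p [ 0.5215 -0.1129  0.3671] yyaw 0.30744414322916824 z [-0.0016  0.0003 -1.    ] F [0.3329 0.6082 0.2033] w 0.05093720869059528 q [ 0.2631  0.1414 -0.189   1.6641  0.027   1.3404  0.3772]
d [-0.0911 -0.0032  0.9142] w [-0.0005 -0.0003  0.0008] rows 3.3049195933182642 0.023657642760656513
d [-0.0919 -0.0018  1.8476] w [-0.0005 -0.0003  0.0008] rows 6.654127712980248 0.023657642760656513
```

Fin top measured at (0.5265,-0.127,0.126), against the expected 0.128. Descending.

Call:
{"method": "send_rows", "body": {"deltas": [[0.5, -0.09, 0, 0.2, 0, 0, 0], [0.5, -0.09, 0, 0.4, 0, 0, 0], [0.5, -0.09, 0, 0.6, 0, 0, 0], [0.5, -0.09, 0, 0.8, 0, 0, 0], [0.5, -0.09, 0, 0.98, 0, 0, 0], [0.5, -0.09, 0, 0.98, 0, 0, 0]]}}

```text
clock: 15.78
tcp_pos: [0.5221, -0.1251, 0.2155]
orientation: [-1.849, -2.529, 0.007]
contact_force: [-0.1, -0.8, -0.7]
grip_width: 0.0424
```

Run:
```python
from h import *
s=r.grab_frame("scene");t=r.grab_frame("top")
cv2.imwrite("pics/c8.png",np.hstack([crop(t,310,150,100,125,4),crop(s,235,115,100,125,4)]))
st();go([.5255,-.1265,.092],.305)
```

```text
t 15.8833 p [ 0.5256 -0.1255  0.2209] yyaw 0.3088601849485991 z [-0.0019  0.0004 -1.    ] F [ 1.4123 -0.5522  0.0201] w 0.0426465566951002 q [ 0.2736  0.2569 -0.1839  1.8561  0.0538  1.0354  0.377 ]
d [-0.0068 -0.001   0.8597] w [-0.0005 -0.0003  0.0012] rows 3.0923940164724257 0.03474028139613473
```

View pics/c8.png

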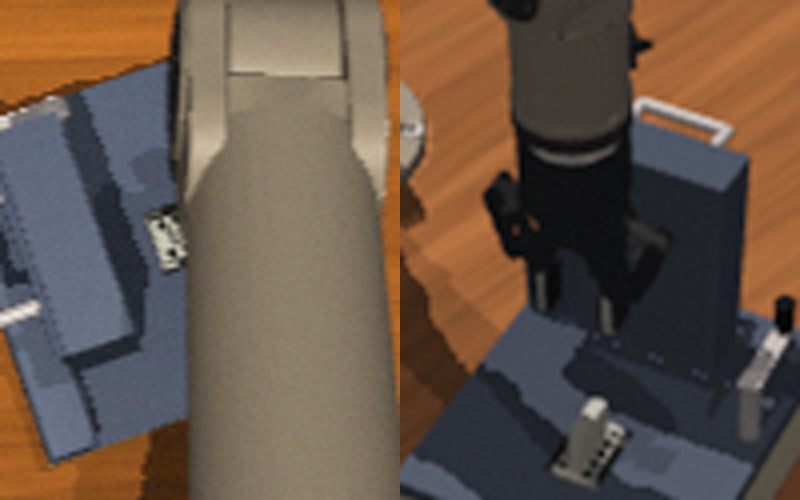

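The lid stays upright and the latch aside. The open fingers straddle the fin, and the gripper is clear of the lid. Going down onto the fin.

Call:
{"method": "send_rows", "body": {"deltas": [[0.45, 0, 0, 0.2, 0, 0, 0], [0.45, 0, 0, 0.4, 0, 0, 0], [0.45, 0, 0, 0.6, 0, 0, 0], [0.45, 0, 0, 0.75, 0, 0, 0], [0.45, 0, 0, 0.86, 0, 0, 0], [0.45, 0, 0, 0.86, 0, 0, 0]]}}

```text
clock: 16.38
tcp_pos: [0.5256, -0.1255, 0.0912]
orientation: [-1.852, -2.536, 0.002]
contact_force: [-0.5, 0.3, 0.0]
grip_width: 0.0384
```

Call:
{"method": "send_rows", "body": {"deltas": [[0, 0, 0, 0, 0, 0, 0], [0, 0, 0, 0, 0, 0, 0], [0, 0, 0, 0, 0, 0, 0], [0, 0, 0, 0, 0, 0, 0], [0, 0, 0, 0, 0, 0, 0], [0, 0, 0, 0, 0, 0, 0]], "squeeze": 60}}

```text
clock: 16.88
tcp_pos: [0.5267, -0.1263, 0.0947]
orientation: [1.851, 2.535, 0.0]
contact_force: [-3.5, -1.1, 5.6]
grip_width: 0.0102
```

Run:
```python
from h import *
st();o=r.get_obs();p=o["tcp_pos"];R0=Ro.from_rotvec(o["orientation"])
print("mom",o["moment"],"tool x in station",R0.apply([1,0,0])@X,"tool y",R0.apply([0,1,0])@Y)
foot=np.r_[p[:2],.04]
for a in(.08,.16,-.16):
    W=Ro.from_rotvec(a*X); d=R0.inv().apply(foot+W.apply(p-foot)-p)/.15;print(a,d,(R0.inv()*W*R0).as_rotvec()/np.pi)
```

```text
t 16.8833 p [ 0.5267 -0.1263  0.0947] yyaw 0.30943283929813065 z [ 0.002  -0.0012 -1.    ] F [-3.5314 -1.0502  5.6091] w 0.010190944095098011 q [ 0.2591  0.4108 -0.1729  1.9715  0.1008  0.7652  0.3371]
mom [-0.2023  0.8482  0.0151] tool x in station 0.9999895167299026 tool y -0.9999898877177892
0.08 [-0.0001  0.0291  0.0012] [ 0.0255  0.0001 -0.    ]
0.16 [-0.0002  0.0581  0.0047] [ 0.0509  0.0002 -0.0001]
-0.16 [ 0.0003 -0.0581  0.0046] [-0.0509 -0.0002  0.0001]
```

Fin gripped (10 mm reading, in line with the earlier −1.5 mm offset). Rocking about the foot to +0.165 rad.

Call:
{"method": "send_rows", "body": {"deltas": [[0, 0, 0, -0.015, 0, 0, 0], [0, 0, 0.01, -0.015, 0.009, 0, 0], [0, 0, 0.02, -0.015, 0.018, 0, 0], [0, 0, 0.03, -0.014, 0.026, 0, 0], [0, 0, 0.04, -0.013, 0.035, 0, 0], [0, 0, 0.05, -0.012, 0.044, 0, 0], [0, 0, 0.06, -0.01, 0.0525, 0, 0], [0, 0, 0.06, -0.01, 0.0525, 0, 0], [0, 0, 0.06, -0.01, 0.0525, 0, 0]], "squeeze": 80}}

```text
clock: 17.63
tcp_pos: [0.5322, -0.1243, 0.0948]
orientation: [-1.79, -2.45, 0.21]
contact_force: [-7.2, -2.3, 4.4]
grip_width: 0.0098
```

Run:
```python
from h import *
st();o=r.get_obs();R0=Ro.from_rotvec(o["orientation"]);z=R0.apply([0,0,1]);print("tilt",np.arctan2(z@Y,-z[2]),"mom",o["moment"])
```

```text
t 17.6333 p [ 0.5322 -0.1243  0.0948] yyaw 0.30881646863300755 z [-0.1617 -0.052  -0.9855] F [-7.2406 -2.2756  4.4025] w 0.009750027099438946 q [ 0.1798  0.4944 -0.1378  1.8421  0.1521  0.9748  0.266 ]
tilt 0.17067685756491088 mom [-0.6666  1.9142  0.0597]
```

The tilt reached 0.17, but the TCP moved sideways only 5.8 of 9 mm against the cheek, at 7.6 N. I push a little further the same way.

```bash
cat >> h.py <<'E'
def nx():
    st();o=r.get_obs();R0=Ro.from_rotvec(o["orientation"]);z=R0.apply([0,0,1]);a=np.arctan2(z@Y,-z[2]);p=o["tcp_pos"]
    print("tilt",a,"latY",(p-[.5267,-.1263,0])@Y,"FY",np.array(o["contact_force"])@Y)
    print("tool frame: -Y",R0.inv().apply(-Y),"up",R0.inv().apply(Z))
    go([.5267,-.1263,.094],.3094,tilt=-.17*X);go([.5267,-.1263,.096],.3094)
E
python3 -c "
from h import *
nx()"
```

```text
t 17.6333 p [ 0.5322 -0.1243  0.0948] yyaw 0.30881646863300755 z [-0.1617 -0.052  -0.9855] F [-7.2406 -2.2756  4.4025] w 0.009750027099438946 q [ 0.1798  0.4944 -0.1378  1.8421  0.1521  0.9748  0.266 ]
tilt 0.17067685756491088 latY -0.005828363614307498 FY 7.5898119898027625
tool frame: -Y [-0.0037  0.9855 -0.1698] up [-0.0004 -0.1699 -0.9855]
d [-0.0013 -0.0374  0.0117] w [-0.1084 -0.0001 -0.0001] rows 0.14107021241168022 2.7261789397181344
d [-0.0013 -0.0397 -0.0015] w [-0.0543  0.0001 -0.0002] rows 0.142944232859281 1.3658202167288909
```

Call:
{"method": "send_rows", "body": {"deltas": [[0, 0, 0.01, 0, 0, 0, 0], [0, 0, 0.02, 0, 0, 0, 0], [0, 0, 0.03, 0, 0, 0, 0], [0, 0, 0.03, 0, 0, 0, 0]]}}

```text
clock: 17.97
tcp_pos: [0.5326, -0.1243, 0.0947]
orientation: [-1.788, -2.444, 0.217]
contact_force: [-17.2, -3.8, 15.9]
grip_width: 0.0095
```

```bash
python3 -c "
from h import *
nx()"
```

```text
t 17.9667 p [ 0.5326 -0.1243  0.0947] yyaw 0.3073791379101111 z [-0.1688 -0.0531 -0.9842] F [-17.1783  -3.7956  15.9465] w 0.009533864260151749 q [ 0.1775  0.4989 -0.1366  1.8358  0.1527  0.9839  0.2636]
tilt 0.17784279558521315 latY -0.006250824350848795 FY 17.524935853824445
tool frame: -Y [-0.0021  0.9842 -0.1769] up [ 0.0005 -0.1769 -0.9842]
d [-0.0008 -0.0402  0.0117] w [-0.1107 -0.0004 -0.0007] rows 0.1507650330315838 2.783558031525321
d [-0.0008 -0.0426 -0.0014] w [-0.0566 -0.0002 -0.0007] rows 0.1533489053809361 1.4232301779012828
```

That is the hard stop on the −Y side. Now rock to the other side.

Call:
{"method": "send_rows", "body": {"deltas": [[0, 0, -0.03, 0.005, -0.01, 0, 0], [0, 0, -0.05, 0.008, -0.025, 0, 0], [0, 0, -0.07, 0.012, -0.04, 0, 0], [0, 0, -0.09, 0.015, -0.055, 0, 0], [0, 0, -0.11, 0.019, -0.07, 0, 0], [0, 0, -0.13, 0.022, -0.085, 0, 0], [0, 0, -0.145, 0.025, -0.1, 0, 0], [0, 0, -0.16, 0.027, -0.108, 0, 0], [0, 0, -0.16, 0.027, -0.108, 0, 0], [0, 0, -0.16, 0.027, -0.108, 0, 0]]}}

```text
clock: 18.8
tcp_pos: [0.5183, -0.1291, 0.0953]
orientation: [1.784, 2.445, 0.217]
contact_force: [4.2, 1.0, 1.1]
grip_width: 0.0098
```

```bash
python3 -c "
from h import *
nx()"
```

```text
t 18.8 p [ 0.5183 -0.1291  0.0953] yyaw 0.31045094895534325 z [ 0.1706  0.052  -0.984 ] F [4.2441 1.0483 1.0676] w 0.009833743430840808 q [ 0.3835  0.3417 -0.2399  2.1032  0.001   0.5448  0.4728]
tilt -0.17928899426223538 latY 0.008794831361209815 FY -4.362937234353925
tool frame: -Y [-0.0048  0.984   0.1783] up [-0.0025  0.1783 -0.984 ]
d [0.0006 0.0562 0.0189] w [0.003  0.0005 0.0003] rows 0.21316946157851246 0.07585431315376179
d [0.0005 0.0585 0.0058] w [0.0571 0.0008 0.0003] rows 0.2116220905718878 1.4347805492916397
```

Call:
{"method": "send_rows", "body": {"deltas": [[0, 0, -0.01, 0, 0, 0, 0], [0, 0, -0.02, 0, 0, 0, 0], [0, 0, -0.025, 0, 0, 0, 0], [0, 0, -0.025, 0, 0, 0, 0]]}}

```text
clock: 19.13
tcp_pos: [0.5177, -0.1293, 0.0952]
orientation: [1.78, 2.444, 0.221]
contact_force: [8.3, 2.5, 4.4]
grip_width: 0.0098
```

```bash
python3 -c "
from h import *
nx()"
```

```text
t 19.1333 p [ 0.5177 -0.1293  0.0952] yyaw 0.3122963432143027 z [ 0.1743  0.0524 -0.9833] F [8.3267 2.5241 4.3887] w 0.009754571570052786 q [ 0.3865  0.34   -0.2414  2.1071 -0.0012  0.539   0.4779]
tilt -0.18303341446469334 latY 0.009446676401245444 FY -8.700325236547375
tool frame: -Y [-0.0064  0.9833  0.182 ] up [-0.0036  0.182  -0.9833]
d [0.0005 0.0605 0.0191] w [0.0041 0.0008 0.0009] rows 0.22826150133545653 0.10828112133372983
d [0.0004 0.0629 0.006 ] w [0.0583 0.0011 0.0008] rows 0.22745351685757378 1.464934624697361
```

Both sides are at their stops. Back to upright.

Call:
{"method": "send_rows", "body": {"deltas": [[0, 0, 0.015, 0, 0.01, 0, 0], [0, 0, 0.03, 0, 0.02, 0, 0], [0, 0, 0.04, 0, 0.035, 0, 0], [0, 0, 0.055, 0.002, 0.045, 0, 0], [0, 0, 0.065, 0.004, 0.058, 0, 0], [0, 0, 0.065, 0.004, 0.058, 0, 0]]}}

```text
clock: 19.63
tcp_pos: [0.5242, -0.1265, 0.0947]
orientation: [-1.847, -2.537, 0.012]
contact_force: [-0.4, -0.2, 11.1]
grip_width: 0.0095
```

```bash
python3 -c "
from h import *
nx()"
```

```text
t 19.6333 p [ 0.5242 -0.1265  0.0947] yyaw 0.3122875702760805 z [-0.0069 -0.0041 -1.    ] F [-0.3713 -0.1835 11.0982] w 0.009487527823765671 q [ 0.2563  0.4111 -0.1715  1.9708  0.1045  0.7743  0.3358]
tilt 0.007782854937291922 latY 0.002456653410621577 FY 0.4092520244975498
tool frame: -Y [-0.0071  0.9999 -0.0078] up [-0.0018 -0.0078 -1.    ]
d [-0.0037  0.0164  0.0048] w [-0.0566  0.0003  0.001 ] rows 0.06285658152995338 1.4229423032729664
d [-0.0037  0.0163 -0.0085] w [-0.0025  0.0006  0.0009] rows 0.06744144974139075 0.0681206611657316
```

Call:
{"method": "send_rows", "body": {"deltas": [[0, 0, 0.006, -0.02, -0.0025, 0, 0], [0, 0, 0.006, -0.04, -0.0025, 0, 0], [0, 0, 0.006, -0.06, -0.0025, 0, 0], [0, 0, 0.006, -0.08, -0.0025, 0, 0], [0, 0, 0.006, -0.08, -0.0025, 0, 0]]}}

```text
clock: 20.05
tcp_pos: [0.5173, -0.1274, 0.1012]
orientation: [-1.848, -2.531, 0.008]
contact_force: [2.4, -2.5, -32.9]
grip_width: 0.0094
```

```bash
python3 -c "
from h import *
nx()"
```

```text
t 20.05 p [ 0.5173 -0.1274  0.1012] yyaw 0.3092430813902042 z [-0.0089  0.0005 -1.    ] F [  2.4294  -2.4936 -32.8726] w 0.009394290988847939 q [ 0.2659  0.3943 -0.1747  1.9788  0.0952  0.7851  0.3456]
tilt 0.008322338603924034 latY 0.00934339533971701 FY -1.5678347825311305
tool frame: -Y [-0.004   1.     -0.0083] up [ 0.0032 -0.0083 -1.    ]
d [-0.012   0.0626  0.0477] w [-0.0568 -0.0012 -0.0001] rows 0.286575034227235 1.4271924707947288
d [-0.012   0.0625  0.0344] w [-0.0026 -0.001  -0.0001] rows 0.26031739709602547 0.07114486319880445
```

The pull met 33 N with only 6 mm of rise, so something still holds. I look while it is under load.

Run:
```python
from h import *
s=r.grab_frame("scene");o=r.get_obs();print(o["contact_force"],o["moment"])
im=crop(s,250,185,70,62,11);p=o["tcp_pos"]
for q,c in((p,(0,0,255)),(np.array([.5267,-.1263,.128]),(0,255,0)),(np.array([.5243,-.1254,.09]),(255,0,0))):
    u=(proj(s,q)-[250,185])*11;cv2.circle(im,tuple(u.astype(int)),4,c,1)
cv2.imwrite("pics/c9.png",im)
```

```text
[  2.5834  -2.042  -31.3719] [-0.5338 -1.1047  0.0197]
```

View pics/c9.png

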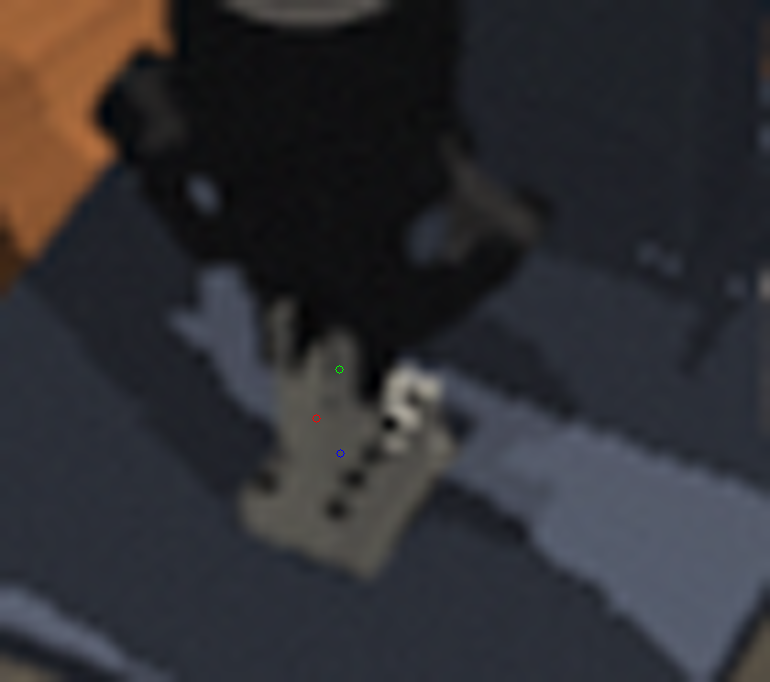

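The fingers hold only the upper part of the fin, tips at about (375,385). The block's near edge runs (240,520)–(375,575), wider than the neck. I compare that mask with projected corners numerically.

Run:
```python
from h import *
s=r.grab_frame("scene")
p=s["pixels"].astype(int);m=((p[...,0]-p[...,2]>=-2)&(p.max(2)>60)).astype(np.uint8)
sub=m[205:245,265:300]
for row in range(205,242):print(row,"".join("#" if v else "." for v in m[row,265:300]), p[row,272:276].tolist() if row in(232,234) else "")
W=np.array([.5243,-.1254,0])
for nm,hw in(("neck",15),("should",18)):
  for h in(.092,.098):
    print(nm,h,[proj(s,W+[0,0,h]+X*a*.03+Y*b*hw/1e3).round(1).tolist() for a,b in((-1,1),(-1,-1),(1,-1),(1,1))])
print("fin top -X end",proj(s,W+[0,0,.128]-X*.02+Y*.006),proj(s,W+[0,0,.128]-X*.02-Y*.006))
```

```text
205 ................................... 
206 ................................... 
207 ................................... 
208 ................................... 
209 ................................... 
210 ................................... 
211 ................................... 
212 ................................... 
213 ..........#........................ 
214 ..........#........................ 
215 ..........#........................ 
216 ..........#....##.................. 
217 .............####.................. 
218 ..........#..####....#............. 
219 ..........#######...#####.......... 
220 ..........#######...#####.......... 
221 ..........#######...#####.......... 
222 ..........###############.......... 
223 ..........##########.####.......... 
224 ..........################......... 
225 ...........#######..#######........ 
226 ...........#######..######......... 
227 ..........################......... 
228 ..........######..#######.......... 
229 .......#..######..######........... 
230 .......########.#######............ 
231 .......########..#####........
[... 191 characters left out ...]
46, 55], [43, 48, 57], [57, 58, 63], [68, 69, 69]]
235 .............#######............... 
236 ................####............... 
237 ................................... 
238 ................................... 
239 ................................... 
240 ................................... 
241 ................................... 
neck 0.092 [[271.8, 230.9], [280.6, 234.4], [289.9, 220.8], [281.3, 217.5]]
neck 0.098 [[271.7, 229.7], [280.5, 233.1], [289.9, 219.5], [281.2, 216.2]]
should 0.092 [[270.9, 230.6], [281.5, 234.7], [290.8, 221.1], [280.4, 217.2]]
should 0.098 [[270.8, 229.3], [281.4, 233.4], [290.7, 219.8], [280.4, 215.9]]
fin top -X end [275.5282 221.9044] [279.0861 223.2793]
```

The −Y side of the block shows about 10 mm extra and the TCP drifted 9 mm to +Y. So the block leaned and its +Y shoulder hung up. I lower it again, let go briefly in the well to square the grip, and re-rock with a firmer squeeze.

Call:
{"method": "send_rows", "body": {"deltas": [[0, 0, 0, 0.02, 0, 0, 0], [0, 0, 0, 0.04, 0, 0, 0], [0, 0, 0, 0.06, 0, 0, 0], [0, 0, 0, 0.075, 0, 0, 0], [0, 0, 0, 0.075, 0, 0, 0], [0, 0, 0, 0.075, 0, 0, 0]]}}

```text
clock: 20.65
tcp_pos: [0.5234, -0.1268, 0.0952]
orientation: [1.85, 2.536, 0.002]
contact_force: [-0.2, -0.0, 3.1]
grip_width: 0.0095
```

```bash
python3 -c "
from h import *
nx()"
```

```text
t 20.65 p [ 0.5234 -0.1268  0.0952] yyaw 0.31028764510526524 z [ 0.0023 -0.0004 -1.    ] F [-0.2241 -0.0179  3.1269] w 0.009469363448187128 q [ 0.263   0.4057 -0.1743  1.9783  0.0994  0.7632  0.3411]
tilt -0.0021274234425299244 latY 0.003295764893500348 FY 0.21916617317384202
tool frame: -Y [-0.0051  1.      0.0021] up [-0.0011  0.0021 -1.    ]
d [-0.0032  0.0219  0.0083] w [-0.0534  0.0001  0.0003] rows 0.08518558830621635 1.34339930700892
d [-0.0032  0.022  -0.005 ] w [0.0007 0.0003 0.0003] rows 0.08185915184815366 0.020270013030584268
```

Call:
{"method": "send_rows", "body": {"deltas": [[0.4, 0, 0, 0, 0, 0, 0], [0.4, 0, 0, 0, 0, 0, 0], [0.4, 0, 0, 0, 0, 0, 0], [0.4, 0, 0.01, 0, 0, 0, 0], [0, 0, 0.01, 0, 0, 0, 0], [0, 0, 0.01, 0, 0, 0, 0], [0, 0, 0.01, 0, 0, 0, 0], [0, 0, 0.01, 0, 0, 0, 0], [0, 0, 0.01, 0, 0, 0, 0], [0, 0, 0.01, 0, 0, 0, 0]], "squeeze": 110}}

```text
clock: 21.48
tcp_pos: [0.5244, -0.1262, 0.0945]
orientation: [1.851, 2.537, 0.001]
contact_force: [1.6, 0.7, 3.5]
grip_width: 0.0092
```

```bash
python3 -c "
from h import *
nx()"
```

```text
t 21.4833 p [ 0.5244 -0.1262  0.0945] yyaw 0.3104396149522824 z [ 0.0013  0.     -1.    ] F [1.6462 0.6999 3.5413] w 0.009158821571627535 q [ 0.2615  0.4084 -0.1743  1.9761  0.0995  0.7639  0.3398]
tilt -0.0012121278653252664 latY 0.002187326570515472 FY -1.780417522374161
tool frame: -Y [-0.0052  1.      0.0012] up [-0.0004  0.0012 -1.    ]
d [-0.0055  0.0145  0.0034] w [-0.0537 -0.0001  0.0003] rows 0.05729415594193238 1.3507050170622203
d [-0.0055  0.0146 -0.0099] w [0.0004 0.0001 0.0003] rows 0.06639422635921888 0.013092966311786226
```

Call:
{"method": "send_rows", "body": {"deltas": [[0, 0, 0.012, 0, 0.01, 0, 0], [0, 0, 0.024, 0, 0.02, 0, 0], [0, 0, 0.036, 0.001, 0.03, 0, 0], [0, 0, 0.048, 0.002, 0.04, 0, 0], [0, 0, 0.06, 0.003, 0.05, 0, 0], [0, 0, 0.08, 0.005, 0.057, 0, 0], [0, 0, 0.08, 0.005, 0.057, 0, 0], [0, 0, 0.08, 0.005, 0.057, 0, 0]]}}

```text
clock: 22.15
tcp_pos: [0.5311, -0.1245, 0.0947]
orientation: [-1.783, -2.439, 0.231]
contact_force: [-11.0, -2.8, 21.2]
grip_width: 0.0089
```

```bash
python3 -c "
from h import *
nx()"
```

```text
t 22.15 p [ 0.5311 -0.1245  0.0947] yyaw 0.3086598894519438 z [-0.1789 -0.0568 -0.9822] F [-11.0218  -2.8286  21.2077] w 0.00887442792568397 q [ 0.1743  0.5021 -0.1353  1.832   0.1559  0.9949  0.2614]
tilt 0.18882464603297308 latY -0.004691130172094483 FY 11.36234331850755
tool frame: -Y [-0.0034  0.9822 -0.1877] up [ 0.0002 -0.1877 -0.9822]
d [-0.0024 -0.0299  0.0104] w [-0.1142 -0.0003 -0.0002] rows 0.11408183975319691 2.8713956065280257
d [-0.0024 -0.0324 -0.0026] w [-0.0601 -0.0001 -0.0002] rows 0.11707913012576834 1.511029163450782
```

Call:
{"method": "send_rows", "body": {"deltas": [[0, 0, 0.01, -0.01, 0, 0, 0], [0, 0, 0.02, -0.02, 0, 0, 0], [0, 0, 0.03, -0.03, 0, 0, 0], [0, 0, 0.03, -0.03, 0, 0, 0], [0, 0, 0.03, -0.03, 0, 0, 0]]}}

```text
clock: 22.57
tcp_pos: [0.5314, -0.1243, 0.095]
orientation: [-1.78, -2.433, 0.238]
contact_force: [-13.9, -5.4, 2.7]
grip_width: 0.0091
```

```bash
python3 -c "
from h import *
nx()"
```

```text
t 22.5667 p [ 0.5314 -0.1243  0.095 ] yyaw 0.30757948886510095 z [-0.1871 -0.0572 -0.9807] F [-13.8844  -5.4356   2.674 ] w 0.009068224185285667 q [ 0.1722  0.5066 -0.1342  1.8247  0.1555  1.006   0.26  ]
tilt 0.1968643790789266 latY -0.005076480972732392 FY 14.87606382209117
tool frame: -Y [-0.002   0.9807 -0.1956] up [ 0.0021 -0.1956 -0.9807]
d [-0.0033 -0.0319  0.0131] w [-0.1168 -0.0009 -0.0007] rows 0.12462410298884011 2.9358047700157726
d [-0.0032 -0.0345  0.    ] w [-0.0627 -0.0007 -0.0006] rows 0.12467675695418814 1.5754903554830442
```

The −Y side is fully at its stop (tilt 0.197, 15 N). Now the other side.

Call:
{"method": "send_rows", "body": {"deltas": [[0, 0, -0.03, 0.006, -0.01, 0, 0], [0, 0, -0.05, 0.009, -0.025, 0, 0], [0, 0, -0.065, 0.012, -0.04, 0, 0], [0, 0, -0.08, 0.015, -0.055, 0, 0], [0, 0, -0.095, 0.018, -0.07, 0, 0], [0, 0, -0.11, 0.021, -0.085, 0, 0], [0, 0, -0.125, 0.024, -0.1, 0, 0], [0, 0, -0.14, 0.026, -0.115, 0, 0], [0, 0, -0.16, 0.028, -0.123, 0, 0], [0, 0, -0.16, 0.028, -0.123, 0, 0], [0, 0, -0.16, 0.028, -0.123, 0, 0]]}}

```text
clock: 23.48
tcp_pos: [0.5165, -0.128, 0.0972]
orientation: [1.774, 2.432, 0.252]
contact_force: [2.9, 0.6, 0.3]
grip_width: 0.0084
```

```bash
python3 -c "
from h import *
nx()"
```

```text
t 23.4833 p [ 0.5165 -0.128   0.0972] yyaw 0.3102988717189221 z [ 0.1947  0.0633 -0.9788] F [2.9103 0.6357 0.2883] w 0.008410292317588866 q [ 0.4095  0.3305 -0.2571  2.1215 -0.0273  0.5172  0.5061]
tilt -0.2062289507426771 latY 0.010233156931211355 FY -2.9668026412664417
tool frame: -Y [-0.0053  0.9788  0.2048] up [ 0.0008  0.2048 -0.9788]
d [-0.0103  0.0623  0.0349] w [ 0.0115 -0.0006  0.0003] rows 0.25965996517886153 0.2903846752396262
d [-0.0103  0.0651  0.0219] w [ 0.0656 -0.0003  0.0003] rows 0.24966344690132927 1.6503739740887855
```

Call:
{"method": "send_rows", "body": {"deltas": [[0, 0, -0.015, 0.008, 0, 0, 0], [0, 0, -0.03, 0.016, 0, 0, 0], [0, 0, -0.035, 0.018, 0, 0, 0], [0, 0, -0.035, 0.018, 0, 0, 0]]}}

```text
clock: 23.82
tcp_pos: [0.5167, -0.1282, 0.0967]
orientation: [1.766, 2.429, 0.258]
contact_force: [-2.7, 8.4, 23.0]
grip_width: 0.0086
```

```bash
python3 -c "
from h import *
nx()"
```

```text
t 23.8167 p [ 0.5167 -0.1282  0.0967] yyaw 0.31373728267749296 z [ 0.2021  0.063  -0.9773] F [-2.684   8.4083 22.9602] w 0.008572002348017681 q [ 0.4129  0.3293 -0.2595  2.1268 -0.0293  0.506   0.5124]
tilt -0.21329293049303827 latY 0.010066335806302004 FY 0.03338016355202322
tool frame: -Y [-0.008   0.9773  0.2117] up [-0.0024  0.2117 -0.9773]
d [-0.0085  0.0617  0.032 ] w [0.0138 0.0003 0.0013] rows 0.2518114291073429 0.34804998687624333
d [-0.0085  0.0645  0.019 ] w [0.0679 0.0006 0.0013] rows 0.243752363361939 1.7071314885393283
```

Call:
{"method": "send_rows", "body": {"deltas": [[0, 0, 0.03, 0, 0.01, 0, 0], [0, 0, 0.045, 0, 0.025, 0, 0], [0, 0, 0.055, 0, 0.04, 0, 0], [0, 0, 0.07, 0, 0.055, 0, 0], [0, 0, 0.078, 0, 0.068, 0, 0], [0, 0, 0.078, 0, 0.068, 0, 0]]}}

```text
clock: 24.32
tcp_pos: [0.5261, -0.125, 0.0969]
orientation: [-1.846, -2.538, 0.01]
contact_force: [-2.1, 4.0, 12.2]
grip_width: 0.0085
```

```bash
python3 -c "
from h import *
nx()"
```

```text
t 24.3167 p [ 0.5261 -0.125   0.0969] yyaw 0.31321686589291764 z [-0.0064 -0.0034 -1.    ] F [-2.109   4.0006 12.199 ] w 0.008488668657645568 q [ 0.2525  0.4099 -0.1702  1.9662  0.1019  0.7794  0.3364]
tilt 0.0071653418047317105 latY 0.00022933579095619323 FY 0.8094540325377038
tool frame: -Y [-0.008   0.9999 -0.0072] up [-0.0013 -0.0072 -1.    ]
d [-0.0093  0.0016  0.019 ] w [-0.0564  0.0001  0.0012] rows 0.07637766722360786 1.4181014751626517
d [-0.0093  0.0015  0.0057] w [-0.0023  0.0004  0.0012] rows 0.03961934013944744 0.06585039886325673
```

The reading fell to 8.5 mm, so the fin is slipping towards the tips. Regrip in place, lower, before pulling.

Call:
{"method": "send_rows", "body": {"deltas": [[0.4, 0, 0, 0, -0.002, 0, 0], [0.4, 0, 0, 0, -0.002, 0, 0], [0.4, 0, 0, 0, -0.002, 0, 0], [0.4, 0, -0.01, 0, -0.002, 0, 0], [0.4, 0, -0.01, 0.02, -0.002, 0, 0], [0.4, 0, -0.01, 0.02, -0.002, 0, 0]]}}

```text
clock: 24.82
tcp_pos: [0.5213, -0.1272, 0.0923]
orientation: [-1.852, -2.537, 0.001]
contact_force: [-0.3, 0.2, 0.1]
grip_width: 0.0341
```

Run:
```python
from h import *
nx()
s=r.grab_frame("scene")
im=crop(s,262,190,40,50,12);t=r.grab_frame("top")
cv2.imwrite("pics/c10.png",im)
p=s["pixels"].astype(int);m=((p[...,0]-p[...,2]>=-2)&(p.max(2)>60))
for row in range(210,238):print(row,"".join("#" if v else "." for v in m[row,265:300]))
```

```text
t 24.8167 p [ 0.5213 -0.1272  0.0923] yyaw 0.30963946750664184 z [-0.0011 -0.0001 -1.    ] F [-0.3043  0.1887  0.141 ] w 0.03407940998000215 q [ 0.2613  0.4088 -0.171   1.9822  0.0987  0.7595  0.342 ]
tilt 0.0010774547785487414 latY 0.005403484511671915 FY 0.23353156042170978
tool frame: -Y [-0.0044  1.     -0.0011] up [ 0.0002 -0.0011 -1.    ]
d [-0.0051  0.036  -0.0115] w [-0.0545 -0.0003  0.0001] rows 0.1371520803802995 1.3689989297902994
d [-0.0051  0.036  -0.0248] w [-0.0003 -0.0001  0.0001] rows 0.15831865560122005 0.009007191183644351
210 ...................................
211 ...................................
212 ...................................
213 ...................................
214 .......##..........................
215 .......#..........#................
216 .......#.........###...............
217 .......#.........###...............
218 .......#........####...............
219 ...............#####...............
220 ........#.....########.............
221 ........#.....#####.##.............
222 .............######.##...##........
223 .............#########...##........
224 .............#########..###........
225 .............#########..###........
226 .............#############.........
227 .............#######..####.........
228 ............########..##...........
229 ............############...........
230 .............######..##............
231 ..........#.#######.##.............
232 ........#########.####.............
233 ........#########..##..............
234 ..........###########..............
235 .............#######...............
236 ................####...............
237 ...................................
```

Call:
{"method": "send_rows", "body": {"deltas": [[0.4, 0, 0.015, 0, 0, 0, 0], [0.4, 0, 0.025, 0, 0, 0, 0], [0, 0, 0.025, 0, 0, 0, 0], [0, 0, 0.025, 0, 0, 0, 0], [0, 0, 0.025, 0, 0, 0, 0], [0, 0, 0.025, 0, 0, 0, 0], [0, 0, 0.025, 0, 0, 0, 0], [0, 0, 0.025, 0, 0, 0, 0]], "squeeze": 110}}

```text
clock: 25.58
tcp_pos: [0.526, -0.1257, 0.0933]
orientation: [1.851, 2.537, 0.001]
contact_force: [0.0, 0.5, 4.8]
grip_width: 0.0088
```

```bash
python3 -c "
from h import *
nx();print(r.get_obs()['moment'])"
```

```text
t 25.5833 p [ 0.526  -0.1257  0.0933] yyaw 0.31025782625704573 z [ 0.0009 -0.0001 -1.    ] F [0.0368 0.4996 4.7858] w 0.008768888658040472 q [ 0.2575  0.4122 -0.1713  1.9734  0.099   0.7629  0.3389]
tilt -0.0008736374752369147 latY 0.0004563460466886476 FY -0.18522036787127677
tool frame: -Y [-0.0051  1.      0.0009] up [-0.0004  0.0009 -1.    ]
d [-0.0052  0.003  -0.0047] w [-0.0538 -0.0001  0.0003] rows 0.02761470461846859 1.3534050316976238
d [-0.0052  0.003  -0.0181] w [0.0003 0.0001 0.0003] rows 0.06856538329200088 0.010183224850527448
[ 0.0928  0.0368 -0.0064]
```

Call:
{"method": "send_rows", "body": {"deltas": [[0, 0, -0.006, -0.012, 0, 0, 0], [0, 0, -0.012, -0.024, 0, 0, 0], [0, 0, -0.012, -0.036, 0, 0, 0], [0, 0, -0.012, -0.048, 0, 0, 0], [0, 0, -0.012, -0.048, 0, 0, 0]]}}

```text
clock: 26.0
tcp_pos: [0.5237, -0.1263, 0.1001]
orientation: [-1.852, -2.538, 0.0]
contact_force: [0.1, 0.3, -3.3]
grip_width: 0.0088
```

```bash
python3 -c "
from h import *
nx();print(r.get_obs()['moment'])"
```

```text
t 26.0 p [ 0.5237 -0.1263  0.1001] yyaw 0.3101202671590062 z [-0.0002  0.     -1.    ] F [ 0.1169  0.2548 -3.2997] w 0.008798481367601344 q [ 0.2606  0.4    -0.1726  1.9726  0.0955  0.7768  0.3433]
tilt 0.00020068868327518003 latY 0.002835789311892119 FY -0.18805909740122134
tool frame: -Y [-0.0049  1.     -0.0002] up [ 0.0001 -0.0002 -1.    ]
d [-0.0062  0.0189  0.041 ] w [-0.0542 -0.0003  0.0002] rows 0.16383535864471963 1.3619927507533105
d [-0.0062  0.0189  0.0276] w [-0.0001 -0.      0.0002] rows 0.12247405244457094 0.006053965638319031
[-0.0427 -0.0463  0.0076]
```

The block rises 6 mm with only its own weight (3.3 N), so the cheeks have given way. Continue up gently.

Call:
{"method": "send_rows", "body": {"deltas": [[0, 0, 0, -0.02, 0, 0, 0], [0, 0, 0, -0.04, 0, 0, 0], [0, 0, 0, -0.06, 0, 0, 0], [0, 0, 0, -0.08, 0, 0, 0], [0, 0, 0, -0.1, 0, 0, 0], [0, 0, 0, -0.12, 0, 0, 0], [0, 0, 0, -0.12, 0, 0, 0]]}}

```text
clock: 26.58
tcp_pos: [0.5243, -0.1263, 0.1188]
orientation: [1.851, 2.537, 0.001]
contact_force: [0.7, 0.1, -2.9]
grip_width: 0.0092
```

Call:
{"method": "send_rows", "body": {"deltas": [[0, 0, 0, -0.03, 0, 0, 0], [0, 0, 0, -0.06, 0, 0, 0], [0, 0, 0, -0.09, 0, 0, 0], [0, 0, 0, -0.12, 0, 0, 0], [0, 0, 0, -0.15, 0, 0, 0], [0, 0, 0, -0.18, 0, 0, 0], [0, 0, 0, -0.21, 0, 0, 0], [0, 0, 0, -0.24, 0, 0, 0], [0, 0, 0, -0.28, 0, 0, 0], [0, 0, 0, -0.28, 0, 0, 0], [0, 0, 0, -0.28, 0, 0, 0], [0, 0, 0, -0.28, 0, 0, 0]]}}

```text
clock: 27.58
tcp_pos: [0.5238, -0.1263, 0.16]
orientation: [-1.852, -2.538, 0.0]
contact_force: [-0.4, -0.6, -3.2]
grip_width: 0.0095
```

Run:
```python
from h import *
nx()
s=r.grab_frame("scene");t=r.grab_frame("top");p=r.get_obs()["tcp_pos"]
im=crop(s,235,115,100,125,4)
for z in(-.039,-.054): # expected neck top plane / foot under TCP
    pass
cv2.imwrite("pics/c11.png",np.hstack([crop(t,310,150,100,125,4),im]))
```

```text
t 27.5833 p [ 0.5238 -0.1263  0.16  ] yyaw 0.31021338173516644 z [-0.0002  0.     -1.    ] F [-0.3917 -0.5994 -3.2051] w 0.00953029723079777 q [ 0.2692  0.3206 -0.1799  1.9243  0.0719  0.9029  0.3639]
tilt 0.00014309988403440747 latY 0.002780694389686945 FY 0.5537201588258143
tool frame: -Y [-0.005   1.     -0.0001] up [ 0.     -0.0001 -1.    ]
d [-0.0063  0.0186  0.4398] w [-0.0542 -0.0003  0.0003] rows 1.583567290665845 1.36153518498426
d [-0.0063  0.0186  0.4265] w [-0.     -0.      0.0003] rows 1.5356543554154396 0.006620370957675275
```

View pics/c11.png

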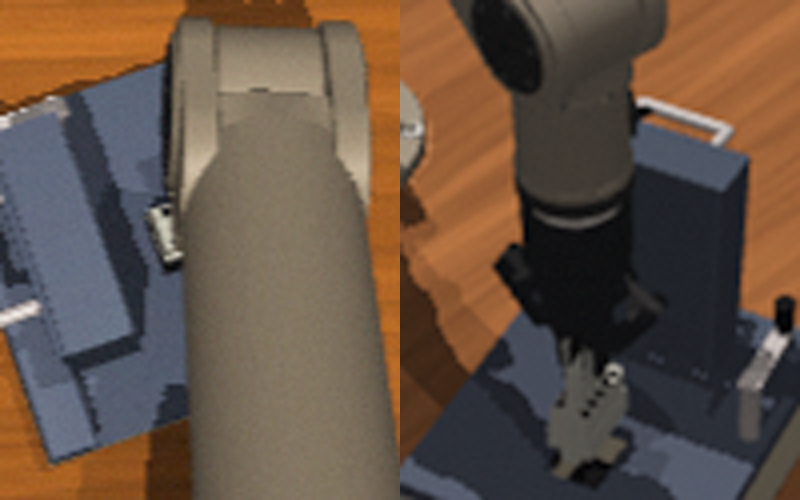

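The block hangs upright in the jaws over the well, its foot near crop (562,467)–(625,440). The lid is upright and the latch aside. I check the foot's clearance numerically.

Run:
```python
from h import *
s=r.grab_frame("scene");p=r.get_obs()["tcp_pos"]
for z in(.09,.098,.106,.114):
    W=np.r_[p[:2],z];print(z,[proj(s,W+X*a*.03+Y*b*.008).round(1).tolist() for a,b in((-1,1),(-1,-1),(1,-1))])
q=s["pixels"].astype(int);m=((q[...,0]-q[...,2]>=-2)&(q.max(2)>50))
for row in range(214,242):print(row,"".join("#" if v else "." for v in m[row,265:300]))
for row in range(226,240):print(row,q[row,272:294].max(1))
```

```text
0.09 [[273.5, 232.2], [278.2, 234.0], [287.6, 220.5]]
0.098 [[273.4, 230.5], [278.1, 232.3], [287.5, 218.8]]
0.106 [[273.3, 228.8], [278.0, 230.6], [287.4, 217.0]]
0.114 [[273.1, 227.0], [277.9, 228.9], [287.4, 215.3]]
214 ..........#################........
215 ...........######..########........
216 ........##########.########........
217 ........###################........
218 ........#######..#########.........
219 ........#################..........
220 ........################...........
221 .......#################...........
222 ......#################............
223 .......################............
224 .......##################..........
225 .......####################........
226 .......####################........
227 .........#################.........
228 ..........###############..........
229 ..........##############...........
230 ..........#####......###...........
231 .........#####.....................
232 ........#####......................
233 ........#####......................
234 ..........##.......................
235 ...................................
2
[... 569 characters left out ...]
0 36 60 69 54 38 39 53 82 93]
231 [36 26 56 83 87 87 77 50 18  6  7 12 12  7  5 17 34 45 66 88 93 93]
232 [ 47  59  79  87  87  80  50  12   7  13  15  21  21  18  16  33  47  52
  77  87  90 103]
233 [55 66 78 87 83 57 18  7  9 19 25 24 19 19 27 47 57 57 55 54 75 92]
234 [57 57 61 68 62 35  8  7  8 16 25 23 15 15 38 55 58 58 56 55 55 54]
235 [55 57 58 57 54 45 35 24 20 17 24 23 18 32 53 58 58 57 57 58 56 57]
236 [57 56 58 58 56 59 54 48 42 40 29 22 32 49 58 57 56 56 56 58 57 57]
237 [57 56 56 55 58 58 57 58 57 55 48 40 49 59 57 57 56 57 55 57 55 57]
238 [57 56 57 57 56 57 57 56 56 59 57 59 59 57 56 56 56 55 56 56 56 57]
239 [58 56 56 57 57 56 56 57 57 56 56 57 56 57 56 57 57 57 55 57 56 56]
```

Run:
```python
from h import *
s=r.grab_frame("scene");q=s["pixels"].astype(int)
for n,(c,w) in dict(neck=(278,220),sh=(279,226),bulgeL=(275,232),bulgeL2=(276,230),bulgeR=(289,226),bulgeR2=(286,229),deck=(280,238),deckshade=(292,232)).items():print(n,q[w,c])
for row in range(205,237):print(row," ".join("%3d"%v for v in q[row,268:296].max(1)))
print("R-B");
for row in range(214,236):print(row," ".join("%3d"%v for v in (q[row,268:296,0]-q[row,268:296,2])))
```

```text
neck [86 84 78]
sh [85 84 78]
bulgeL [89 82 70]
bulgeL2 [88 83 72]
bulgeR [93 86 75]
bulgeR2 [89 83 72]
deck [44 47 56]
deckshade [72 77 92]
205  91  91  91  89  91  92  65  48  61  44  58  88  69  63  72  42  15  15  10  41  65  62  54  51  50  49  45  42
206  90  90  88  89  91  92  81  64  67  71  80  92  67  62  72  40  16  14  65 126 148 129  84  55  58  58  53  48
207  90  89  90  91  92  92  92  75  74  91  91  91  75  72  72  41  14  14  98 146 152 161 123  57  56  57  58  57
208  91  89  89  89  91  90  91  71  71  90  89  90  81  77  70  37  13  41  87  73  48 117 110  58  55  57  57  57
209  90  90  90  91  91  90  91  78  74  87  89  86  77  73  73  58  55  64  69 111 130 109  77  50  53  57  58  57
210  91  92  90  90  89  89  91  90  84  88  88  86  82  80  77  79  86  62  22 113 140  99  67  45  44  52  58  56
211  90  90  90  90  90  91  91  91  86  89  87  86  83  81  79  80  89  68  34  54  73  79  87  69  41  46  49  54
212  91  89  89  90  90  91  91  80  75  86  88  87  82  82  83  75  66  60  67  79  81  81  99  84  47  40  40  45
213  90  90  91  88  90  90  90
[... 4608 characters left out ...]
 -18
230 -13 -13 -13 -10  -7  -2   6  13  16  12   9   7   3   1   1  -1  -1   6  12  15   7  -7 -10 -12 -18 -19 -19 -19
231 -13 -14 -12 -11  -7   1  12  17  18  17  13   4   2  -1   0  -1   0  -1   1  -2  -6 -11 -15 -18 -20 -20 -19 -19
232 -12 -14 -11 -12  -5   8  17  19  18  17  10  -1  -1  -1   0   1   1   1   0  -7 -12 -13 -17 -19 -20 -23 -20 -20
233 -13 -13 -13 -14  -8   3  13  18  17  12   3   1  -1   1   2  -1   1   1  -3 -12 -14 -13 -13 -12 -16 -20 -18 -16
234 -13 -13 -13 -13 -14 -11  -4   4   6   2  -2   1   1   0   1   2   1  -3  -9 -13 -12 -15 -13 -13 -11 -12 -13 -12
235 -12 -13 -13 -14 -13 -14 -15 -15 -14 -11  -8  -5  -1  -1   1   0   1  -6 -11 -14 -13 -13 -12 -13 -13 -13 -12 -12
```

The two bulges are station beige (R−B 17) while the block is grey (R−B 8). The block's foot edge ends at rows 229–230.5, which matches a foot height of about 0.106, roughly 15 mm clear. Last check on bystanders and grip stability, then hand in.

Run:
```python
from h import *
import pickle;s0,t0=pickle.load(open("f0.pkl","rb"))
t=r.grab_frame("top");s=r.grab_frame("scene")
for n,a,b,(x,y,w,h) in(("rack",t0,t,(425,143,60,48)),("jar",t0,t,(425,200,34,32)),("beaker",t0,t,(180,172,40,36)),("rack s",s0,s,(208,288,62,65)),("jar s",s0,s,(203,252,28,44)),("beaker s",s0,s,(376,157,28,40))):
    d=np.abs(a["pixels"][y:y+h,x:x+w].astype(int)-b["pixels"][y:y+h,x:x+w]).max(2);print(n,d.mean().round(2),(d>40).sum())
st();print(r.hand_in())
```

```text
rack 3.38 0
jar 3.05 0
beaker 3.66 0
rack s 3.29 0
jar s 4.41 21
beaker s 3.24 0
t 27.8833 p [ 0.5237 -0.1262  0.1599] yyaw 0.3102281941170312 z [-0.0004  0.0001 -1.    ] F [-0.3669  0.3891 -2.0919] w 0.008923302076485907 q [ 0.2692  0.3209 -0.1799  1.9242  0.0719  0.903   0.3639]
the job is handed in; nothing more can be done
None
```

The block is out of the well and held upright in the gripper. I handed the job in at about 28 s, with no verdict reported.

**What I did**
- I swung the latch to about 1.5 rad and opened the lid by its bar to about 1.65 rad.
- I took the block by its fin and rocked it both ways. The first straight pull stuck at 33 N.
- I squared the grip and rocked again to about ±0.2 rad. The block then came up under only its own weight, about 3 N.

**Last checks**
- **Block:** the tool is vertical, and the foot is about 15 mm above the deck. The lift height and the camera rows agree on this.
- **Lid and latch:** the last picture shows the lid still upright and the latch aside.
- **Rack, jar and beaker:** unchanged in both views. The exception is 21 changed pixels around the jar in the scene view. I took these for shadow, since its top view shows no change, but did not check further.

**What disagreed or went wrong**
- **Fingertips:** they stood about 10–18 mm behind the reported tool centre point, not 11 mm ahead as the sheet says. The first closes on the knob and the bar therefore met nothing, and I went lower by what I measured.
- **Grip reading:** it fell from 10.2 to between 8.4 and 9.5 mm for the 12 mm fin, and the fin slipped a little during the rocking. I re-gripped it. At hand-in it read 8.9 mm, with the height steady.

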